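# Close the washed storage pots with their matching lids from the drying rack

### The arm

A 6-joint arm with a two-finger parallel gripper is mounted at the origin on a cart in front of the work surface, level with it; the furniture and walls round the work are solid. World frame = base frame: x ahead of the robot, y to its left, z up, the work surface at z = 0. Lengths are in mm, angles in degrees, forces in N, time in s.
With the tool pointing down it reaches from about 275 to 850 mm from the base axis. Payload 19 kg.
Tool frame: the origin (TCP) lies at the very end of the fingers, on their centre line; the grasp point (between the pads) lies grasp_offset behind it (grasp_offset is the distance from the TCP to the grasp point, in mm); z points along the fingers, y is the line along which they close (so a half turn about z gives the same grasp; the last joint's range is limited). The gripper opens to 85 mm and grips with 20 to 120 N. Pads are 22 mm wide; open, the fingers measure 114 mm over their backs; the gripper's body (76 mm by 85 mm) begins 54 mm behind the grasp point. The pads swing forward as they close: fully open they stand 13 mm farther back than shut.
Start: joints at [-77.808, 8.623, 82.357, -0, 89.026, -7.678], TCP at [195.41, -540.745, 231.267] pointing down, gripper open.
Joint ranges: [-160.23, 160.23], [-39.13, 120.54], [6.94, 153.29], [-79.49, 259.48], [9.18, 160.14], [-161.06, 161.06]. Speed limits (degrees/s): [108.29, 108.29, 127.2, 172.46, 172.46, 172.46].

### API

Orientations are given as a 3x3 rotation matrix whose columns are the frame's x, y, z axes.
In Python, from workcell import * gives the robot as it stands.
- The arm moves only by the tool send_rows, never from a script. Its argument "commands" is a list that holds one entry, the list of rows, each a list of 7 numbers: the gripper's target within -1 to 1 (shut at 1, half-way at 0, fully open at -1), then the shift along the world's x, y, z in m, then the turn, a rotation vector about the world's x, y, z in rad. A call has exactly 5 rows; each row is the pose to reach, as a shift and turn from the pose commanded when the call began; what a row does not reach only later rows make up. A row lasts 1/12 s, in which the tool goes at most 41.7 mm and 7.16 degrees, less where a joint would pass 70% of its speed; a pose out of reach is approached as far as the arm can. A call with a gripper value outside its range is refused whole. The fingers move at their own pace and stop on an object; "newtons" is the grip in N (left out, the last holds). Time passes only in rows, so rows that repeat a pose let the fingers close, or fill a call up. It gives the time, the measured TCP pose, the force, the opening and the grip force at its end, in the units of the state.
- read_state(): the state, without advancing time (a new reading comes with each control period).
- camera(name): name is "scene" or "top"; returns the picture (384x512x3 uint8, red, green, blue); there is no depth.
- calibration(name): a dict with "mtx" (3x3 intrinsics, pixels), "dist" ([k1, k2, p1, p2, k3] as OpenCV has them; the pictures are not rectified), "rvec" (rotation vector, rad) and "tvec" (3), from world to camera coordinates, as OpenCV has them. Camera axes: x right, y down, z forward; pixel columns grow to the right and rows downward; lengths in mm; the calibration is good to about 2 mm. A picture is of the moment at which its call begins. calibration takes no time and is no camera call.
- job_done(): hands the job in; it is judged then, once.
Trained networks look in the newest picture that a camera, given by its name, has taken for a name from the list of things; names that differ only in an ending like _2 or _b are one class to them, and where a whole thing is asked for, a point or a joint stands for the part that bears it (a point fixed in the world has none). Each returns a list of dicts, best first, with "confidence" (0 to 1); they miss things now and then, are a little off and sometimes report something else, mostly with a low value. They report only what shows in the picture. A call takes as long as a camera call.
- recognise(target, camera): "point" ([x, y, z] in mm, in world coordinates, good to about 4 mm: the middle of the surface that is visible of it).
- pinpoint(target, camera): "point" ([x, y, z] in mm, in world coordinates, good to about 4 mm: a listed point, or the origin of a listed thing).
The state is a dict: "time_s": time; "joints": joint angles; "qd": joint speeds; "effort": joint torques, N m; "tool_pos": TCP position; "eef_rot": TCP orientation; "wrist_force": force on the tool from outside, world axes, zero at the start; "torque": the same for the moment, N m; "gripper_width": opening from 0.0 (shut) to 1.0 (fully open); "grip_force": force on a finger pad.
Only numpy, scipy, OpenCV 4.12 (cv2) and the standard library are available. Lean on these libraries where they do the work, as an engineer would, in place of code of your own. Each camera call takes 0.05 s, during which the arm holds its last target. There are 200 camera calls.

### The job

The storage pots are washed and dry: close every pot standing on the grey board with the lid that matches it in shape and size, taking the lids off the rack's hooks by lifting them past the upturned tips before drawing them off. Each lid must lie flat and fully down on its pot, with the pot upright on the board; a lid whose pot is not there stays hanging on the rack, and the other kitchen things stay where they are.

Things in the scene. Friction and masses are not known exactly. Their poses are not given: they have to be found in the camera images.
- rack: steel lid-drying rack, fixed, 420 mm long. Origin on the worktop under the middle of the row of hooks; y runs along the row, -x is the way the hooks point (roughly toward the robot), z up. Four hooks at y = +180, +60, -60, -180 mm; the lids' cross-bars sit on their arms at about x = 0. The rail behind has its front face at x = +82 mm.
- rack_tip (a point): top of the upturned tip of the hook at rack y = -180 mm; rack (-24, -180, 176) mm. All four hooks are alike: a level flat arm 20 mm wide, 4 mm thick, its top at z = 150 mm, from the rail forward to x = -26 mm, where the end turns straight up 26 mm above the arm (tip strip x = -26 to -22 mm, 20 mm wide, top at z = 176 mm).
- pot_round_large: terracotta storage pot, open at the top, round, 104 mm in diameter outside, 45 mm high, straight walls 6 mm thick, loose. Origin at the centre of its underside, z up; rim at z = 45 mm. May be absent.
- pot_round_small: terracotta storage pot, open at the top, round, 80 mm in diameter outside, 45 mm high, straight walls 6 mm thick, loose. Origin at the centre of its underside, z up; rim at z = 45 mm. May be absent.
- pot_square: terracotta storage pot, open at the top, square, 90 x 90 mm outside, 45 mm high, straight walls 6 mm thick, loose. Origin at the centre of its underside, z up; rim at z = 45 mm. May be absent.
- pot_oblong: terracotta storage pot, open at the top, oblong, 110 mm (its x) by 70 mm (its y) outside, 45 mm high, straight walls 6 mm thick, loose. Origin at the centre of its underside, z up; rim at z = 45 mm. May be absent.
- lid_round_large: light wooden lid, round, 104 mm in diameter; plug 84 mm in diameter. Origin: centre of the underside of its 8 mm plate (the face that lies on the rim), z up. The plug reaches 12 mm below, with 4 mm play all round in its pot. Starts level on any one of the hooks, cross-bar on the arm, origin at rack z = 92 mm, axes parallel to the rack's. 0.12 kg.
- lid_round_large_tab (a point): middle of this lid's grip tab, at lid z = 83 mm. The tab (30 mm in y, 14 mm in x, z = 66 to 100 mm) stands centred on a flat cross-bar along y, 59 mm long, 12 mm in x, z = 58 to 66 mm, on two uprights at y = +-26 mm, each 7 mm thick. The clear opening below the bar, 45 mm wide, z = 8 to 58 mm, takes the hook's arm along x; the hook's tip stands about 22 mm in front (rack -x).
- lid_round_small: light wooden lid, round, 80 mm in diameter; plug 60 mm in diameter. Origin: centre of the underside of its 8 mm plate (the face that lies on the rim), z up. The plug reaches 12 mm below, with 4 mm play all round in its pot. Starts level on any one of the hooks, cross-bar on the arm, origin at rack z = 92 mm, axes parallel to the rack's. 0.12 kg.
- lid_round_small_tab (a point): middle of this lid's grip tab, at lid z = 83 mm. The tab (30 mm in y, 14 mm in x, z = 66 to 100 mm) stands centred on a flat cross-bar along y, 59 mm long, 12 mm in x, z = 58 to 66 mm, on two uprights at y = +-26 mm, each 7 mm thick. The clear opening below the bar, 45 mm wide, z = 8 to 58 mm, takes the hook's arm along x; the hook's tip stands about 22 mm in front (rack -x).
- lid_square: light wooden lid, square, 90 x 90 mm, sides along its x and y; plug 70 x 70 mm. Origin: centre of the underside of its 8 mm plate (the face that lies on the rim), z up. The plug reaches 12 mm below, with 4 mm play all round in its pot. Starts level on any one of the hooks, cross-bar on the arm, origin at rack z = 92 mm, axes parallel to the rack's. 0.12 kg.
- lid_square_tab (a point): middle of this lid's grip tab, at lid z = 83 mm. The tab (30 mm in y, 14 mm in x, z = 66 to 100 mm) stands centred on a flat cross-bar along y, 59 mm long, 12 mm in x, z = 58 to 66 mm, on two uprights at y = +-26 mm, each 7 mm thick. The clear opening below the bar, 45 mm wide, z = 8 to 58 mm, takes the hook's arm along x; the hook's tip stands about 22 mm in front (rack -x).
- lid_oblong: light wooden lid, oblong, 110 mm (its x) by 70 mm (its y); plug 90 x 50 mm. Origin: centre of the underside of its 8 mm plate (the face that lies on the rim), z up. The plug reaches 12 mm below, with 4 mm play all round in its pot. Starts level on any one of the hooks, cross-bar on the arm, origin at rack z = 92 mm, axes parallel to the rack's. 0.12 kg.
- lid_oblong_tab (a point): middle of this lid's grip tab, at lid z = 83 mm. The tab (30 mm in y, 14 mm in x, z = 66 to 100 mm) stands centred on a flat cross-bar along y, 59 mm long, 12 mm in x, z = 58 to 66 mm, on two uprights at y = +-26 mm, each 7 mm thick. The clear opening below the bar, 45 mm wide, z = 8 to 58 mm, takes the hook's arm along x; the hook's tip stands about 22 mm in front (rack -x).
- board: grey board, fixed, 265 mm (x) by 480 mm (y), laid over the front of the hob; its level top, 14 mm above the worktop, carries the pots. Origin under its centre at worktop height.
- tin: bystander: food tin, 57 mm diameter, 72 mm high; origin at the centre of its underside
- espresso_mug: bystander: small white cup with a handle, 58 x 87 mm, 53 mm high; origin at its underside
- salt_shaker: bystander: salt shaker, 44 mm diameter, 90 mm high; origin at the centre of its underside

How it is judged (in metres and radians):
At the end, for the whole second after the job is handed in: Every pot present stands upright on the board (within 0.06 rad) and carries its own lid, fully seated (plate on the rim within 4 mm, centred within 9 mm, parallel within 0.06 rad), at rest; a lid whose pot is absent hangs level on a hook of the rack (horizontal distance between lid_round_large and pot_round_large below 0.009 m and z of lid_round_large in the frame of pot_round_large between 0.041 and 0.049 m and angle between the z axis of lid_round_large and the z axis of pot_round_large, either way round below 0.06 rad and angle between each of pot_round_large, pot_round_small, pot_square, pot_oblong's own z axis and vertical below 0.06 rad and height (world z) of each of pot_round_large, pot_round_small, pot_square, pot_oblong below 0.022 m and linear speed of each of lid_round_large, pot_round_large, lid_round_small, pot_round_small, lid_square, pot_square, lid_oblong, pot_oblong below 0.02 m/s and (horizontal distance between lid_round_large and pot_round_large below 0.009 m or (z of lid_round_large in the frame of rack between 0.087 and 0.097 m and x of lid_round_large in the frame of rack between -0.022 and 0.03 m and angle between lid_round_large's own z axis and vertical below 0.15 rad)) and horizontal distance between lid_round_small and pot_round_small below 0.009 m and z of lid_round_small in the frame of pot_round_small between 0.041 and 0.049 m and angle between the z axis of lid_round_small and the z axis of pot_round_small, either way round below 0.06 rad and (horizontal distance between lid_round_small and pot_round_small below 0.009 m or (z of lid_round_small in the frame of rack between 0.087 and 0.097 m and x of lid_round_small in the frame of rack between -0.022 and 0.03 m and angle between lid_round_small's own z axis and vertical below 0.15 rad)) and horizontal distance between lid_square and pot_square below 0.009 m and z of lid_square in the frame of pot_square between 0.041 and 0.049 m and angle between the z axis of lid_square and the z axis of pot_square, either way round below 0.06 rad and (horizontal distance between lid_square and pot_square below 0.009 m or (z of lid_square in the frame of rack between 0.087 and 0.097 m and x of lid_square in the frame of rack between -0.022 and 0.03 m and angle between lid_square's own z axis and vertical below 0.15 rad)) and horizontal distance between lid_oblong and pot_oblong below 0.009 m and z of lid_oblong in the frame of pot_oblong between 0.041 and 0.049 m and angle between the z axis of lid_oblong and the z axis of pot_oblong, either way round below 0.06 rad and (horizontal distance between lid_oblong and pot_oblong below 0.009 m or (z of lid_oblong in the frame of rack between 0.087 and 0.097 m and x of lid_oblong in the frame of rack between -0.022 and 0.03 m and angle between lid_oblong's own z axis and vertical below 0.15 rad))); the robot touches nothing.
It fails at once if the tin, cup or salt shaker was pushed more than 5 cm away or knocked over (distance of any of tin, espresso_mug, salt_shaker from where it was at the start of the episode above 0.05 m or angle between any of tin, espresso_mug, salt_shaker's own z axis and vertical above 0.6 rad).
Of pot_round_large, pot_round_small, pot_square, pot_oblong only 3 to 4 are there at a start; the rules pass over those that are not, and their reading is None.
At some moment in a run one of pot_round_large, pot_round_small, pot_square, pot_oblong may be knocked a few centimetres aside while the robot is not near it.
It also fails if it takes over 210 s, if anything falls off the work surface, if the arm or the gripper's body presses on something with over 40 N, if the wrist force passes 120 N, or if a joint passes its speed limit or range.

## Working session

There is one attempt and no reset: what is moved stays moved. The work goes in short steps, Python scripts to look and compute and a tool call to move; the robot and the scene stay as the last step left them, time stands still between calls to the robot, and variables do not carry over. Pictures are saved under pics/ and viewed, at most 14 in all, crops included, and the job is handed in when it is done.

Besides the shell and the picture viewer there is one more tool, called after ">>>" as name([rows], argument=value, ...), one row to a line, values as JSON. send_rows: Moves the arm, as the interface text tells. Its arguments: {"type":"object","properties":{"commands":{"type":"array"},"newtons":{"type":"number"}},"required":["commands"]}

```bash
mkdir -p pics
cat > h.py <<'E'
from workcell import *
import numpy as np, cv2
def save(cam,name):
    im=camera(cam); cv2.imwrite(f'pics/{name}.png',im[:,:,::-1]); return im
def proj(P,cam):
    c=calibration(cam)
    return cv2.projectPoints(np.array(P,float).reshape(-1,1,3),np.array(c['rvec'],float),np.array(c['tvec'],float),np.array(c['mtx'],float),np.array(c['dist'],float))[0].reshape(-1,2)
def ray(uv,z,cam):
    c=calibration(cam); R=cv2.Rodrigues(np.array(c['rvec'],float))[0]; t=np.array(c['tvec'],float).reshape(3)
    n=cv2.undistortPoints(np.array(uv,float).reshape(-1,1,2),np.array(c['mtx'],float),np.array(c['dist'],float)).reshape(-1,2)
    C=-R.T@t; out=[]
    for a in n:
        d=R.T@np.array([a[0],a[1],1]); out.append(C+d*(z-C[2])/d[2])
    return np.array(out)
E
python3 - <<'E'
from h import *
a=save('scene','s0'); b=save('top','t0')
for c in('scene','top'):
    k=calibration(c);R=cv2.Rodrigues(np.array(k['rvec'],float))[0];print(c,(-R.T@np.array(k['tvec'],float).reshape(3)).round(), np.array(k['mtx'])[0,0].round())
names=['rack','rack_tip','board']+[p+s for p in('pot_','lid_') for s in('round_large','round_small','square','oblong')]+['lid_%s_tab'%s for s in('round_large','round_small','square','oblong')]+['tin','espresso_mug','salt_shaker']
for n in names:
    print(n,*[(c[0],[(np.round(r['point']).astype(int).tolist(),round(r['confidence'],2)) for r in pinpoint(n,c)[:2]]) for c in('scene','top')])
s=read_state();print(s['time_s'],s['tool_pos'],np.round(s['eef_rot'],3).tolist(),s['gripper_width'])
import workcell;print([x for x in dir(workcell) if not x.startswith('_')])
E
```

```text
scene [-120.  984. 1288.] 361.0
top [  60.  189. 1690.] 432.0
rack ('s', [([534, 244, 0], 0.86), ([738, -251, 9], 0.21)]) ('t', [([536, 239, 6], 0.89)])
rack_tip ('s', [([523, 65, 178], 0.66)]) ('t', [([522, 61, 176], 0.73)])
board ('s', [([564, -282, -3], 0.62), ([590, -364, 16], 0.39)]) ('t', [([563, -279, -1], 0.61)])
pot_round_large ('s', [([489, -116, 15], 0.67)]) ('t', [([494, -114, 16], 0.87)])
pot_round_small ('s', [([475, -441, 11], 0.57)]) ('t', [])
pot_square ('s', [([492, -262, 16], 0.74), ([551, 66, 172], 0.24)]) ('t', [([488, -260, 16], 0.65)])
pot_oblong ('s', [([589, -366, 16], 0.81), ([493, -263, 18], 0.4)]) ('t', [([588, -369, 18], 0.64)])
lid_round_large ('s', [([520, 422, 91], 0.87), ([590, -366, 17], 0.22)]) ('t', [([516, 421, 88], 0.84)])
lid_round_small ('s', [([538, 182, 89], 0.7), ([522, 421, 96], 0.17)]) ('t', [([534, 190, 96], 0.7)])
lid_square ('s', [([552, 65, 89], 0.78), ([478, 585, -2], 0.58)]) ('t', [([552, 65, 90], 0.64), ([535, 181, 177], 0.42)])
lid_oblong ('s', [([523, 300, 92], 0.78)]) ('t', [([524, 299, 93], 0.68)])
lid_round_large_tab ('s', [([526, 304, 179], 0.74), ([515, 422, 174], 0.59)]) ('t', [([518, 421, 173], 0.96)])
lid_round_small_tab ('s', [([537, 188, 173], 0.5)]) ('t', [([536, 183, 173], 0.76), ([478, 585, 2], 0.45)])
lid_square_tab ('s', [([553, 67, 170], 0.61)]) ('t', [])
lid_oblong_tab ('s', [([525, 306, 178], 0.79), ([536, 181, 90], 0.74)]) ('t', [([524, 302, 172], 0.64)])
tin ('s', [([514, 421, 175], 0.7), ([479, 585, 0], 0.58)]) ('t', [([479, 585, 3], 0.71)])
espresso_mug ('s', [([468, 258, -1], 0.45)]) ('t', [([467, 263, 2], 0.73)])
salt_shaker ('s', [([537, 186, 91], 0.61), ([738, -250, 8], 0.59)]) ('t', [([742, -252, 6], 0.46)])
1.9 [ 195.41421771 -540.75101022  231.26673157] [[0.94, 0.34, -0.0], [0.34, -0.94, 0.0], [0.0, -0.0, -1.0]] 0.996232721711451
['Unreachable', 'calibration', 'camera', 'grasp_offset', 'job_done', 'pinpoint', 'read_state', 'recognise']
```

View pics/s0.png

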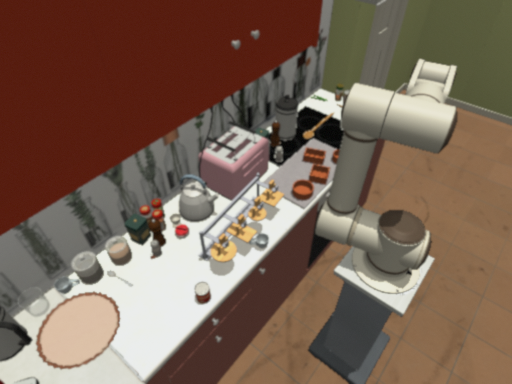

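View pics/t0.png

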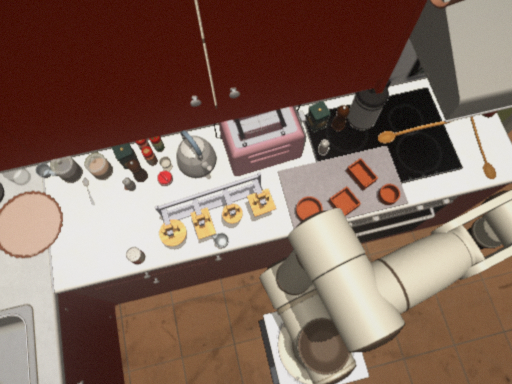

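```bash
cat > fit.py <<'E'
from h import *
from scipy.optimize import minimize, least_squares
DIM={'round_large':(104,),'round_small':(80,),'square':(90,90),'oblong':(110,70)}
def outline(n,x,y,yaw):
    d=DIM[n]
    if len(d)==1: a=np.arange(0,2*np.pi,.2); p=np.c_[np.cos(a),np.sin(a)]*d[0]/2
    else: p=np.array([[1,1],[-1,1],[-1,-1],[1,-1]])*np.array(d)/2
    c,s=np.cos(yaw),np.sin(yaw); return p@np.array([[c,s],[-s,c]])+[x,y]
def terra(im):
    hsv=cv2.cvtColor(im,cv2.COLOR_RGB2HSV); return (((hsv[...,0]<=10)|(hsv[...,0]>=175))&(hsv[...,1]>110)&(hsv[...,2]>70)).astype(np.uint8)
S=8
def sil(n,q,cam,roi,z0=14,h=45):
    o=outline(n,*q); P=np.r_[np.c_[o,np.full(len(o),z0)],np.c_[o,np.full(len(o),z0+h)]]
    hull=cv2.convexHull((((proj(P,cam)-roi[:2]+.5)*S)).astype(np.float32)).astype(np.int32)
    m=np.zeros((roi[3]*S,roi[2]*S),np.float32); cv2.fillPoly(m,[hull],1)
    return cv2.resize(m,(roi[2],roi[3]),interpolation=cv2.INTER_AREA)
def fitpot(n,x,y,imgs,free=True):
    best=None; T=[]
    for cam,im in imgs.items():
        u=proj([[x,y,40]],cam)[0].astype(int); r=26; roi=(u[0]-r,u[1]-r,2*r,2*r)
        t=terra(im)
        k,l,st,cc=cv2.connectedComponentsWithStats(t)
        i=min([j for j in range(1,k) if st[j,4]>25],key=lambda j:np.hypot(*(cc[j]-u)))
        m=cv2.morphologyEx((l==i).astype(np.uint8),cv2.MORPH_CLOSE,np.ones((5,5)))
        T.append((cam,roi,m[roi[1]:roi[1]+2*r,roi[0]:roi[0]+2*r].astype(np.float32)))
    def cost(q):
        return sum(np.abs(sil(n,(q[0],q[1],q[2]/30),c,roi)-m).sum()/m.sum() for c,roi,m in T)
    yaws=[0] if 'round' in n else np.arange(0,np.pi if n=='oblong' else np.pi/2,np.pi/8)
    for w in yaws:
        r=minimize(cost,[x,y,w*30],method='Nelder-Mead',options=dict(initial_simplex=[[x,y,w*30],[x+8,y,w*30],[x,y+8,w*30],[x,y,w*30+6]],xatol=.1,fatol=1e-4))
        if best is None or r.fun<best.fun: best=r
    return best.x[0],best.x[1],np.degrees(best.x[2]/30),best.fun
E
python3 - <<'E'
from fit import *
print('go',grasp_offset)
a={'scene':cv2.imread('pics/s0.png')[:,:,::-1].copy(),'top':cv2.imread('pics/t0.png')[:,:,::-1].copy()}
G={'round_large':(492,-115),'round_small':(475,-441),'square':(490,-261),'oblong':(589,-367)}
for n,g in G.items():
    for im in ({'top':a['top']},{'scene':a['scene']}):
        try: print(n,list(im),np.round(fitpot(n,*g,im),2))
        except Exception as e: print(n,e)
# rack
L={'round_large':[180],'oblong':[60],'round_small':[-60],'square':[-180]}
obs=[]
for n,(y,) in L.items():
    for c in('scene','top'):
      for suf,z in(('',92),('_tab',175)):
        for r in pinpoint('lid_'+n+suf,c)[:1]:
            p=r['point']
            if abs(p[2]-z)<12: obs.append((0,y,p[0],p[1]))
for c in('scene','top'):
    for r in pinpoint('rack_tip',c)[:1]: obs.append((-24,-180,*r['point'][:2]))
o=np.array(obs)
f=lambda q:np.r_[q[0]+np.cos(q[2])*o[:,0]-np.sin(q[2])*o[:,1]-o[:,2], q[1]+np.sin(q[2])*o[:,0]+np.cos(q[2])*o[:,1]-o[:,3]]
r=least_squares(f,[535,242,.1],loss='soft_l1',f_scale=4); print('rack',r.x,np.degrees(r.x[2]));print(np.round(f(r.x),1))
t=cv2.resize(a['top'][130:230,270:420],None,fx=5,fy=5,interpolation=cv2.INTER_CUBIC); cv2.imwrite('pics/c0.png',t[:,:,::-1])
E
```

```text
go 18.700000000000003
round_large ['top'] [ 4.9675e+02 -1.1519e+02  8.3500e+00  3.7000e-01]
round_large ['scene'] [ 493.73 -124.14   14.84    0.57]
round_small ['top'] [ 4.8015e+02 -4.4624e+02 -1.8000e-01  2.3000e-01]
round_small ['scene'] [ 502.13 -449.95    2.6     2.72]
square ['top'] [ 4.9031e+02 -2.5951e+02  2.2750e+01  2.2000e-01]
square ['scene'] [ 492.78 -269.61   24.75    0.71]
oblong ['top'] [ 5.8897e+02 -3.6600e+02  2.2730e+01  1.6000e-01]
oblong ['scene'] [ 512.54 -287.6   137.95    0.54]
rack [5.32204246e+02 2.43165084e+02 8.83453159e-02] 5.061813742683381
[-3.70e+00 -9.50e+00  1.00e-01 -1.90e+00  4.20e+00  1.50e+00  2.50e+00
  3.40e+00 -5.00e-01  4.00e-01  3.40e+00  1.70e+00 -3.80e+00 -5.00e+00
 -3.40e+00  1.50e+00  2.30e+00  1.00e+00  1.19e+02  1.50e+00  1.50e+00
  2.90e+00 -3.10e+00  4.20e+00  8.00e-01  1.60e+00 -4.30e+00 -6.90e+00
  2.00e-01 -7.00e-01 -3.40e+00 -1.20e+00 -3.40e+00  4.00e-01]
```

View pics/c0.png

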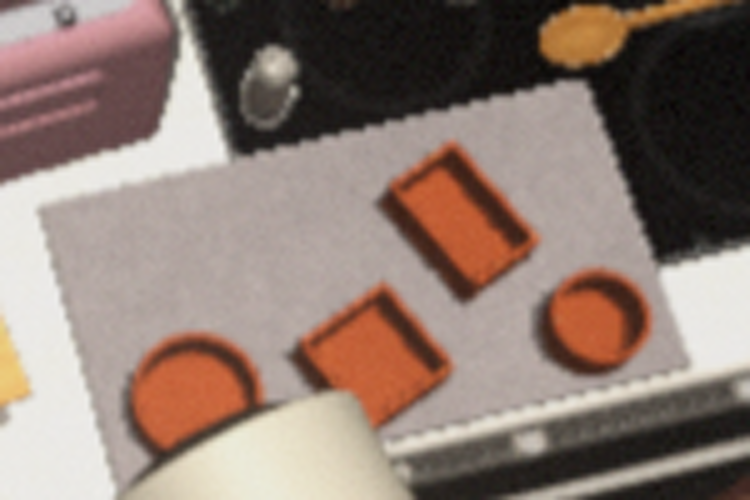

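>>> send_rows([
  [[-1, 0.018, 0.034, 0.006, 0, 0, -0.05], [-1, 0.036, 0.068, 0.012, 0, 0, -0.1], [-1, 0.054, 0.102, 0.018, 0, 0, -0.15], [-1, 0.072, 0.136, 0.024, 0, 0, -0.2], [-1, 0.09, 0.17, 0.03, 0, 0, -0.25]],
])

```text
time_s: 3.22
tool_pos: [285.7, -369.1, 261.5]
eef_rot: [[0.996, 0.094, 0.0], [0.094, -0.996, 0.0], [0.0, 0.0, -1.0]]
wrist_force: [1.8, -0.2, -0.0]
gripper_width: 1.004
grip_force: 0.0
```

>>> send_rows([
  [[-1, 0.018, 0.034, 0, 0, 0, 0], [-1, 0.036, 0.068, 0, 0, 0, 0], [-1, 0.054, 0.102, 0, 0, 0, 0], [-1, 0.072, 0.136, 0, 0, 0, 0], [-1, 0.09, 0.17, 0, 0, 0, 0]],
])

```text
time_s: 3.63
tool_pos: [375.8, -199.0, 261.5]
eef_rot: [[0.995, 0.096, 0.001], [0.096, -0.995, -0.0], [0.001, 0.0, -1.0]]
wrist_force: [0.4, -0.3, 1.0]
gripper_width: 1.003
grip_force: 0.0
```

>>> send_rows([
  [[-1, 0.018, 0.034, 0, 0, 0, 0], [-1, 0.036, 0.068, 0, 0, 0, 0], [-1, 0.054, 0.102, 0, 0, 0, 0], [-1, 0.072, 0.136, 0, 0, 0, 0], [-1, 0.09, 0.17, 0, 0, 0, 0]],
])

```text
time_s: 4.05
tool_pos: [465.9, -28.7, 261.5]
eef_rot: [[0.995, 0.097, 0.001], [0.097, -0.995, -0.0], [0.001, 0.0, -1.0]]
wrist_force: [0.5, -1.7, 0.1]
gripper_width: 0.999
grip_force: 0.0
```

```bash
cat >> fit.py <<'E'
def terra(im):
    hsv=cv2.cvtColor(im,cv2.COLOR_RGB2HSV); return (((hsv[...,0]<=11)|(hsv[...,0]>=172))&(hsv[...,1]>115)&(hsv[...,2]>45)).astype(np.uint8)
def box(cx,cy,w,d,z0,z1): 
    return [(cx+a*w/2,cy+b*d/2,z) for a in(-1,1) for b in(-1,1) for z in(z0,z1)]
def lidparts(n):
    o=outline(n,0,0,0); plate=np.r_[np.c_[o,0*o[:,0]],np.c_[o,0*o[:,0]+8]]
    return [plate,np.array(box(0,0,12,59,58,66)),np.array(box(0,26,12,7,8,58)),np.array(box(0,-26,12,7,8,58)),np.array(box(0,0,14,30,66,100))]
def lidmask(n,x,y,z,yaw,cam,roi):
    m=np.zeros((roi[3]*S,roi[2]*S),np.float32); c,s=np.cos(yaw),np.sin(yaw)
    for P in lidparts(n):
        Q=np.c_[P[:,:2]@np.array([[c,s],[-s,c]])+[x,y],P[:,2]+z]
        cv2.fillPoly(m,[cv2.convexHull(((proj(Q,cam)-roi[:2]+.5)*S).astype(np.float32)).astype(np.int32)],1)
    return cv2.resize(m,(roi[2],roi[3]),interpolation=cv2.INTER_AREA)
def wood(im):
    hsv=cv2.cvtColor(im,cv2.COLOR_RGB2HSV); return ((hsv[...,0]>=12)&(hsv[...,0]<=30)&(hsv[...,1]>110)&(hsv[...,2]>60)).astype(np.float32)
E
python3 - <<'E'
from fit import *
s=read_state();print(s['time_s'],np.round(s['tool_pos'],1),np.round(s['eef_rot'],3).tolist(),np.round(s['joints'],1))
a={'scene':cv2.imread('pics/s0.png')[:,:,::-1].copy(),'top':cv2.imread('pics/t0.png')[:,:,::-1].copy()}
L={'round_large':180,'oblong':60,'round_small':-60,'square':-180}
def run(cams,each=False):
    D=[]
    for c in cams:
        for n,y in L.items():
            u=proj([[532-.0964*y,243+y,130]],c)[0].astype(int); roi=(u[0]-24,u[1]-24,48,48)
            w=wood(a[c]);m=cv2.morphologyEx(w,cv2.MORPH_OPEN,np.ones((2,2)));D.append((c,n,y,roi,w[roi[1]:roi[1]+48,roi[0]:roi[0]+48]))
    def cost(q,D=D):
        k=0
        for c,n,y,roi,m in D:
            t=q[2]/100
            k+=np.abs(lidmask(n,q[0]-np.sin(t)*y,q[1]+np.cos(t)*y,92,t,c,roi)-m).sum()
        return k
    r=minimize(cost,[532,243,9.6],method='Nelder-Mead',options=dict(initial_simplex=[[532,243,9.6],[538,243,9.6],[532,249,9.6],[532,243,13]],xatol=.1,fatol=.1))
    print(cams,r.x,np.degrees(r.x[2]/100),r.fun,[round(cost(r.x,[d])) for d in D],[d[4].sum() for d in D])
for cs in(['top'],['scene'],['scene','top']): run(cs)
imgs={'scene':save('scene','s1'),'top':save('top','t1')}
G={'round_large':(495,-115),'round_small':(478,-445),'square':(490,-260),'oblong':(589,-367)}
for n,g in G.items():
    for im in ({'top':imgs['top']},{'scene':imgs['scene']},imgs):
        try: print(n,list(im),np.round(fitpot(n,*g,im),2))
        except Exception as e: print(n,e)
E
```

```text
4.05 [465.9 -28.7 261.5] [[0.995, 0.097, 0.001], [0.097, -0.995, -0.0], [0.001, 0.0, -1.0]] [-13.   -5.   92.9   0.   92.   71.4]
['top'] [530.22786156 244.85447367   9.47737444] 5.430135559946817 971.921875 [190, 316, 278, 188] [np.float32(437.0), np.float32(541.0), np.float32(421.0), np.float32(442.0)]Traceback (most recent call last):
  File "<stdin>", line 19, in <module>
  File "<stdin>", line 17, in run
    res = _minimize_neldermead(fun, x0, args, callback, bounds=bounds,
                               **options)
    fsim[j] = func(sim[j])
              ~~~~^^^^^^^^
    fx = function(np.copy(x), *(wrapper_args + args))
  File "<stdin>", line 15, in cost
  File "fit.py", line 44, in lidmask
    cv2.fillPoly(m,[cv2.convexHull(((proj(Q,cam)-roi[:2]+.5)*S).astype(np.float32)).astype(np.int32)],1)
                                     ~~~~^^^^^^^
  File "h.py", line 6, in proj
    c=calibration(cam)
ValueError: time passes only in moves, steps and waits
```

```bash
sed -i 's/^import numpy as np, cv2/import numpy as np, cv2\n_cal=calibration\n_C={c:_cal(c) for c in("scene","top")}\ncalibration=lambda c:_C[c]/' h.py
cat > rackfit.py <<'E'
from fit import *
a={'scene':cv2.imread('pics/s0.png')[:,:,::-1].copy(),'top':cv2.imread('pics/t0.png')[:,:,::-1].copy()}
L={'round_large':180,'oblong':60,'round_small':-60,'square':-180}
def run(cams):
    D=[]
    for c in cams:
        P=proj([[532-.0964*y,243+y,130] for y in L.values()],c); lo=(P.min(0)-26).astype(int); hi=(P.max(0)+26).astype(int)
        roi=(*lo,*(hi-lo)); D.append((c,roi,wood(a[c])[lo[1]:hi[1],lo[0]:hi[0]]))
    def cost(q):
        k=0;t=q[2]/100
        for c,roi,m in D:
            p=np.max([lidmask(n,q[0]-np.sin(t)*y,q[1]+np.cos(t)*y,92,t,c,roi) for n,y in L.items()],0); k+=np.abs(p-m).sum()
        return k
    r=minimize(cost,[532,243,9.6],method='Nelder-Mead',options=dict(initial_simplex=[[532,243,9.6],[538,243,9.6],[532,249,9.6],[532,243,13]],xatol=.1,fatol=.1))
    print(cams,r.x.round(2),np.degrees(r.x[2]/100),r.fun,[d[2].sum() for d in D])
for cs in(['top'],['scene'],['scene','top']): run(cs)
E
cat > pots.py <<'E'
import sys
from fit import *
tag=sys.argv[1]
imgs={'scene':save('scene','s'+tag),'top':save('top','t'+tag)}
G={'round_large':(495,-115),'round_small':(478,-445),'square':(490,-260),'oblong':(589,-367)}
for n in (sys.argv[2:] or G):
    g=G[n]; p=[r['point'] for c in('top','scene') for r in pinpoint('pot_'+n,c)[:1]]; print(n,np.round(p).tolist())
    for im in ({'top':imgs['top']},{'scene':imgs['scene']},imgs):
        try: print('   ',list(im),np.round(fitpot(n,*g,im),2))
        except Exception as e: print(n,e)
E
python3 pots.py 1; time python3 rackfit.py
```

```text
round_large [[496.0, -117.0, 14.0], [491.0, -115.0, 14.0]]
    ['top'] [ 4.9499e+02 -1.1498e+02 -3.0000e-02  4.7000e-01]
    ['scene'] [ 496.03 -123.67   14.43    0.57]
    ['scene', 'top'] [ 4.9498e+02 -1.1502e+02 -1.9000e-01  1.0700e+00]
round_small [[479.0, -444.0, 13.0], [473.0, -444.0, 14.0]]
    ['top'] [ 4.7838e+02 -4.4411e+02  9.3100e+00  1.7000e-01]
    ['scene'] [ 4.7988e+02 -4.5238e+02  2.2200e+00  3.8000e-01]
    ['scene', 'top'] [ 479.42 -445.55    5.68    0.55]
square [[489.0, -261.0, 18.0], [492.0, -262.0, 15.0]]
    ['top'] [ 4.8984e+02 -2.6070e+02  2.4070e+01  1.6000e-01]
    ['scene'] [ 492.74 -268.93   24.37    0.7 ]
    ['scene', 'top'] [ 489.54 -261.49   24.35    0.88]
oblong [[586.0, -370.0, 15.0], [527.0, 302.0, 178.0]]
    ['top'] [ 5.8921e+02 -3.6558e+02  2.0289e+02  1.1000e-01]
    ['scene'] [ 5.0875e+02 -2.8521e+02  1.2708e+02  4.9000e-01]
    ['scene', 'top'] [ 587.3  -364.04   21.94    0.87]
['top'] [530.23 244.85   9.48] 5.430135559946817 571.921875 [np.float32(1441.0)]
['scene'] [531.76 239.56   9.89] 5.666223941069553 496.578125 [np.float32(1147.0)]
['scene', 'top'] [530.93 244.58  10.02] 5.7382685115048035 1085.078125 [np.float32(1147.0), np.float32(1441.0)]
real	0m2.782s
user	0m3.270s
sys	0m0.234s
```

View pics/t1.png

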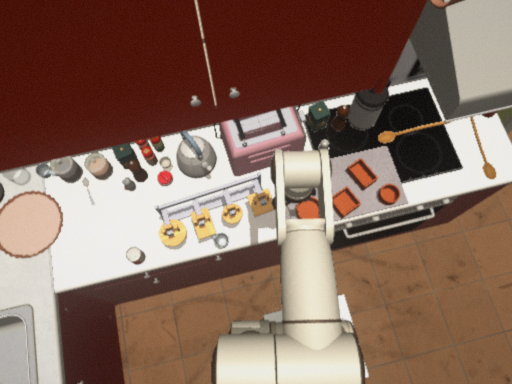

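>>> send_rows([
  [[-1, 0.021, 0.024, 0, 0, 0, 0], [-1, 0.042, 0.048, 0, 0, 0, 0], [-1, 0.063, 0.071, 0, 0, 0, 0], [-1, 0.083, 0.0935, 0, 0, 0, 0], [-1, 0.083, 0.0935, -0.02, 0, 0, 0]],
])

```text
time_s: 4.97
tool_pos: [551.7, 65.1, 243.6]
eef_rot: [[0.995, 0.098, 0.005], [0.098, -0.995, 0.001], [0.005, -0.001, -1.0]]
wrist_force: [0.5, -0.0, 0.4]
gripper_width: 0.999
grip_force: 0.0
```

>>> send_rows([
  [[-1, 0, 0, -0.02, 0, 0, 0], [-1, 0, 0, -0.04, 0, 0, 0], [-1, 0, 0, -0.06, 0, 0, 0], [-1, 0, 0, -0.078, 0, 0, 0], [-1, 0, 0, -0.078, 0, 0, 0]],
])

```text
time_s: 5.38
tool_pos: [547.0, 62.0, 159.9]
eef_rot: [[0.995, 0.095, -0.005], [0.095, -0.995, 0.0], [-0.005, -0.001, -1.0]]
wrist_force: [-1.2, 0.4, 0.1]
gripper_width: 1.0
grip_force: 0.0
```

Run:
```python
from h import *
s=read_state();print(s['time_s'],np.round(s['tool_pos'],1),np.round(s['eef_rot'],3).tolist(),np.round(s['joints'],1))
im=save('scene','s2'); u=proj([s['tool_pos']],'scene')[0].astype(int);print(u)
t=cv2.resize(im[u[1]-45:u[1]+45,u[0]-60:u[0]+60],None,fx=6,fy=6,interpolation=cv2.INTER_CUBIC); cv2.imwrite('pics/c2.png',t[:,:,::-1])
```

```text
5.3833 [547.   62.  159.9] [[0.995, 0.095, -0.005], [0.095, -0.995, 0.0], [-0.005, -0.001, -1.0]] [-1.6  7.9 91.5  0.  80.9 83. ]
[271 186]
```

View pics/c2.png

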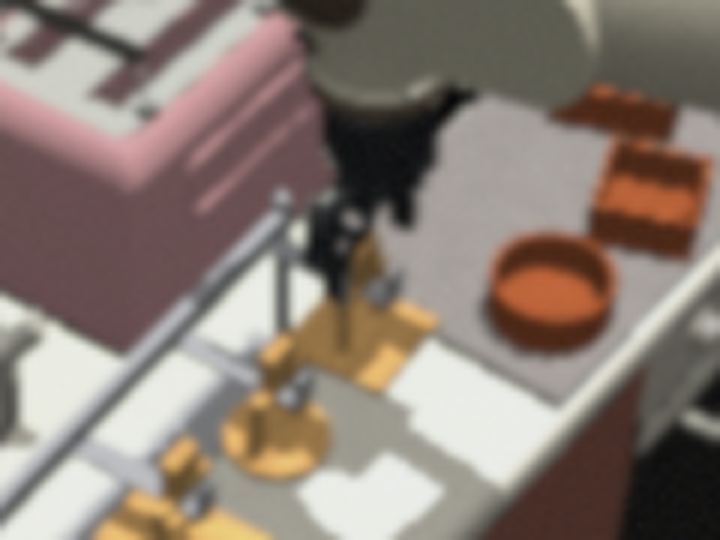

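>>> send_rows([
  [[-1, 0, 0, 0, 0, 0, 0], [-1, 0, 0, 0, 0, 0, 0], [-1, 0, 0, 0, 0, 0, 0], [0, 0, 0, 0, 0, 0, 0], [0.3, 0, 0, 0, 0, 0, 0]],
], newtons=40)

```text
time_s: 5.85
tool_pos: [548.6, 62.7, 163.9]
eef_rot: [[0.995, 0.097, 0.001], [0.097, -0.995, 0.0], [0.001, -0.0, -1.0]]
wrist_force: [-0.0, -0.7, -0.0]
gripper_width: 0.742
grip_force: 0.0
```

>>> send_rows([
  [[1, 0, 0, 0, 0, 0, 0], [1, 0, 0, 0, 0, 0, 0], [1, 0, 0, 0, 0, 0, 0], [1, 0, 0, 0, 0, 0, 0], [1, 0, 0, 0, 0, 0, 0]],
])

```text
time_s: 6.27
tool_pos: [548.4, 62.8, 163.5]
eef_rot: [[0.995, 0.097, 0.0], [0.097, -0.995, 0.0], [0.0, -0.0, -1.0]]
wrist_force: [-1.2, 1.7, 4.6]
gripper_width: 0.346
grip_force: 41.1
```

>>> send_rows([
  [[1, 0, 0, 0, 0, 0, 0], [1, 0, 0, 0, 0, 0, 0], [1, 0, 0, 0, 0, 0, 0], [1, 0, 0, 0, 0, 0, 0], [1, 0, 0, 0, 0, 0, 0]],
])

```text
time_s: 6.68
tool_pos: [548.5, 62.8, 163.4]
eef_rot: [[0.995, 0.097, 0.0], [0.097, -0.995, 0.0], [0.0, -0.0, -1.0]]
wrist_force: [-1.3, 0.6, 6.1]
gripper_width: 0.343
grip_force: 41.3
```

>>> send_rows([
  [[1, 0, 0, 0.009, 0, 0, 0], [1, 0, 0, 0.018, 0, 0, 0], [1, 0, 0, 0.027, 0, 0, 0], [1, 0, 0, 0.036, 0, 0, 0], [1, 0, 0, 0.036, 0, 0, 0]],
])

```text
time_s: 7.1
tool_pos: [549.2, 62.7, 201.8]
eef_rot: [[0.995, 0.097, 0.003], [0.097, -0.995, -0.0], [0.003, 0.0, -1.0]]
wrist_force: [-0.1, -0.1, 0.2]
gripper_width: 0.337
grip_force: 40.7
```

>>> send_rows([
  [[1, 0, 0, 0, 0, 0, 0], [1, -0.01, -0.001, 0, 0, 0, 0], [1, -0.03, -0.003, 0, 0, 0, 0], [1, -0.05, -0.005, 0, 0, 0, 0], [1, -0.07, -0.007, 0, 0, 0, 0]],
])

```text
time_s: 7.52
tool_pos: [476.7, 55.7, 198.4]
eef_rot: [[0.995, 0.097, -0.001], [0.097, -0.995, 0.0], [-0.001, -0.0, -1.0]]
wrist_force: [0.5, -0.2, -0.8]
gripper_width: 0.342
grip_force: 40.7
```

>>> send_rows([
  [[1, -0.02, -0.002, 0, 0, 0, 0], [1, -0.04, -0.004, 0, 0, 0, 0], [1, -0.04, -0.004, 0.02, 0, 0, 0], [1, -0.04, -0.004, 0.045, 0, 0, 0], [1, -0.04, -0.004, 0.07, 0, 0, 0]],
])

```text
time_s: 7.93
tool_pos: [437.1, 51.7, 269.6]
eef_rot: [[0.995, 0.097, -0.001], [0.097, -0.995, 0.0], [-0.001, -0.0, -1.0]]
wrist_force: [0.9, 0.2, -1.0]
gripper_width: 0.344
grip_force: 40.6
```

Run:
```python
from h import *
s=read_state();print(s['time_s'],np.round(s['tool_pos'],1),np.round(s['eef_rot'],3).tolist(),np.round(s['joints'],1),s['gripper_width'])
im=save('scene','s3'); u=proj([s['tool_pos']],'scene')[0].astype(int);print(u)
t=cv2.resize(im[u[1]-45:u[1]+45,u[0]-60:u[0]+60],None,fx=6,fy=6,interpolation=cv2.INTER_CUBIC); cv2.imwrite('pics/c3.png',t[:,:,::-1])
```

```text
7.9333 [437.1  51.7 269.6] [[0.995, 0.097, -0.001], [0.097, -0.995, 0.0], [-0.001, -0.0, -1.0]] [-3.3 -8.3 94.9  0.  93.4 81.2] 0.34371614527012784
[295 177]
```

View pics/c3.png

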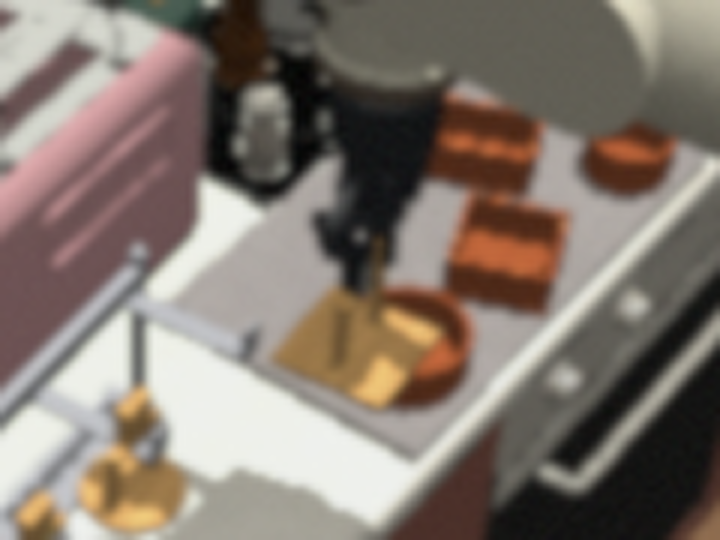

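>>> send_rows([
  [[1, 0.005, -0.031, 0, 0, 0, 0.03], [1, 0.01, -0.062, 0, 0, 0, 0.06], [1, 0.016, -0.094, 0, 0, 0, 0.1], [1, 0.021, -0.125, 0, 0, 0, 0.13], [1, 0.026, -0.156, 0, 0, 0, 0.16]],
])

```text
time_s: 8.4
tool_pos: [463.7, -105.6, 268.7]
eef_rot: [[0.967, 0.256, -0.001], [0.256, -0.967, 0.0], [-0.0, -0.0, -1.0]]
wrist_force: [0.7, 0.4, -1.0]
gripper_width: 0.346
grip_force: 40.7
```

>>> send_rows([
  [[1, 0.005, -0.031, 0, 0, 0, 0.03], [1, 0.01, -0.062, 0, 0, 0, 0.06], [1, 0.016, -0.094, 0, 0, 0, 0.1], [1, 0.021, -0.125, 0, 0, 0, 0.13], [1, 0.027, -0.156, 0, 0, 0, 0.163]],
])

```text
time_s: 8.82
tool_pos: [490.7, -261.6, 268.6]
eef_rot: [[0.913, 0.409, -0.001], [0.409, -0.913, 0.001], [-0.0, -0.001, -1.0]]
wrist_force: [1.2, 0.8, -1.2]
gripper_width: 0.343
grip_force: 40.7
```

>>> send_rows([
  [[1, 0, 0, -0.02, 0, 0, 0], [1, 0, 0, -0.045, 0, 0, 0], [1, 0, 0, -0.07, 0, 0, 0], [1, 0, 0, -0.09, 0, 0, 0], [1, 0, 0, -0.09, 0, 0, 0]],
])

```text
time_s: 9.23
tool_pos: [489.5, -259.0, 174.6]
eef_rot: [[0.913, 0.407, -0.005], [0.407, -0.913, 0.004], [-0.003, -0.006, -1.0]]
wrist_force: [-0.7, 0.6, -1.6]
gripper_width: 0.34
grip_force: 40.7
```

```bash
cat > held.py <<'E'
import sys
from fit import *
# held lid fit in scene camera: args name, dz
n=sys.argv[1]; tag=sys.argv[2]; dz=float(sys.argv[3]) if len(sys.argv)>3 else 71.4
s=read_state();p=np.array(s['tool_pos']);R=np.array(s['eef_rot']);yaw=np.arctan2(R[1,0],R[0,0])
print(s['time_s'],p.round(1),'yaw',np.degrees(yaw).round(2),R[:,2].round(3))
for c in('scene','top'):
    im=save(c,c[0]+tag); u=proj([p-[0,0,50]],c)[0].astype(int); roi=(u[0]-26,u[1]-26,52,52)
    m=wood(im)[roi[1]:roi[1]+52,roi[0]:roi[0]+52]; z=p[2]-dz
    # plate only
    def pm(q):
        o=outline(n,q[0],q[1],yaw); P=np.r_[np.c_[o,0*o[:,0]+z],np.c_[o,0*o[:,0]+z+8]]
        k=np.zeros((52*S,52*S),np.float32); cv2.fillPoly(k,[cv2.convexHull(((proj(P,c)-roi[:2]+.5)*S).astype(np.float32)).astype(np.int32)],1)
        return cv2.resize(k,(52,52),interpolation=cv2.INTER_AREA)
    h=lidmask(n,p[0],p[1],z,yaw,c,roi); print(c,'area',m.sum(),h.sum())
    f=lambda q:np.abs(lidmask(n,q[0],q[1],z,yaw,c,roi)-m).sum()
    r=minimize(f,p[:2],method='Nelder-Mead',options=dict(initial_simplex=[p[:2],p[:2]+[8,0],p[:2]+[0,8]],xatol=.1,fatol=.1)); print('  lid',r.x.round(1),r.fun)
    t=cv2.resize(im[u[1]-40:u[1]+40,u[0]-50:u[0]+50],None,fx=6,fy=6,interpolation=cv2.INTER_CUBIC); cv2.imwrite(f'pics/c{c[0]}{tag}.png',t[:,:,::-1])
E
python3 held.py square 4
```

```text
9.2333 [ 489.5 -259.   174.6] yaw 24.04 [-0.005  0.004 -1.   ]
scene area 295.0 280.67188
  lid [ 491.9 -256.5] 108.84375
top area 5.0 556.5156
  lid [ 680.5 -406.8] 5.0
```

View pics/cs4.png

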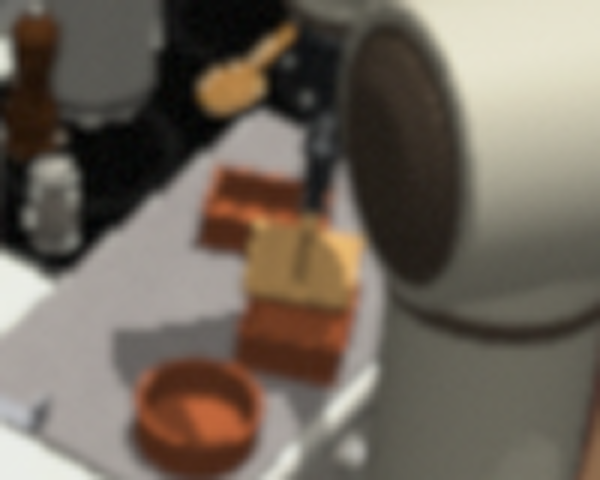

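>>> send_rows([
  [[1, 0, 0, -0.008, 0, 0, 0], [1, 0, 0, -0.018, 0, 0, 0], [1, 0, 0, -0.028, 0, 0, 0], [1, 0, 0, -0.032, 0, 0, 0], [1, 0, 0, -0.032, 0, 0, 0]],
])

```text
time_s: 9.75
tool_pos: [491.0, -259.9, 145.9]
eef_rot: [[0.913, 0.408, -0.002], [0.408, -0.913, 0.001], [-0.001, -0.002, -1.0]]
wrist_force: [-0.5, 0.2, -0.9]
gripper_width: 0.343
grip_force: 40.8
```

>>> send_rows([
  [[1, 0, 0, 0, 0, 0, 0], [1, 0, 0, -0.002, 0, 0, 0], [1, 0, 0, -0.004, 0, 0, 0], [1, 0, 0, -0.006, 0, 0, 0], [1, 0, 0, -0.008, 0, 0, 0]],
])

```text
time_s: 10.17
tool_pos: [491.4, -260.3, 139.2]
eef_rot: [[0.913, 0.408, 0.0], [0.408, -0.913, -0.0], [0.0, 0.0, -1.0]]
wrist_force: [-0.7, 1.0, -0.4]
gripper_width: 0.346
grip_force: 40.8
```

Run:
```python
from h import *
s=read_state();print(s['time_s'],np.round(s['tool_pos'],2),np.round(s['wrist_force'],1),np.round(s['torque'],2))
```

```text
10.1667 [ 491.45 -260.27  139.2 ] [-0.7  1.  -0.4] [-0.04  0.02 -0.02]
```

>>> send_rows([
  [[1, 0, 0, -0.002, 0, 0, 0], [1, 0, 0, -0.004, 0, 0, 0], [1, 0, 0, -0.006, 0, 0, 0], [1, 0, 0, -0.0075, 0, 0, 0], [1, 0, 0, -0.0075, 0, 0, 0]],
])

```text
time_s: 10.58
tool_pos: [491.8, -260.4, 134.5]
eef_rot: [[0.913, 0.408, 0.002], [0.408, -0.913, -0.001], [0.002, 0.002, -1.0]]
wrist_force: [-12.1, 7.4, 34.7]
gripper_width: 0.345
grip_force: 45.3
```

>>> send_rows([
  [[1, 0, 0, -0.0005, 0, 0, 0], [1, 0, 0, -0.001, 0, 0, 0], [1, 0, 0, -0.0015, 0, 0, 0], [1, 0, 0, -0.0015, 0, 0, 0], [1, 0, 0, -0.0015, 0, 0, 0]],
])

```text
time_s: 11.0
tool_pos: [491.9, -260.5, 134.4]
eef_rot: [[0.913, 0.408, 0.003], [0.408, -0.913, -0.002], [0.002, 0.003, -1.0]]
wrist_force: [-18.4, 10.0, 49.3]
gripper_width: 0.343
grip_force: 47.4
```

>>> send_rows([
  [[1, 0, 0, 0.002, 0, 0, 0], [1, 0, 0, 0.004, 0, 0, 0], [1, 0, 0, 0.004, 0, 0, 0], [1, 0, 0, 0.004, 0, 0, 0], [1, 0, 0, 0.004, 0, 0, 0]],
])

```text
time_s: 11.42
tool_pos: [491.5, -260.5, 135.1]
eef_rot: [[0.913, 0.408, 0.001], [0.408, -0.913, -0.001], [0.0, 0.001, -1.0]]
wrist_force: [-4.9, 1.6, 14.1]
gripper_width: 0.343
grip_force: 42.5
```

```bash
python3 held.py square 5
python3 - <<'E'
from h import *
s=read_state();print(s['time_s'],np.round(s['tool_pos'],2),np.round(s['wrist_force'],1),np.round(s['torque'],2))
E
```

```text
11.4167 [ 491.5 -260.5  135.1] yaw 24.05 [ 0.001 -0.001 -1.   ]
scene area 251.0 273.26562
  lid [ 489.  -257.6] 59.953125
top area 0.0 531.6719
  lid [ 509.5 -256.5] 525.953125
11.5167 [ 491.55 -260.45  135.05] [-5.1  0.6 13.3] [0.38 0.68 0.05]
```

View pics/cs5.png

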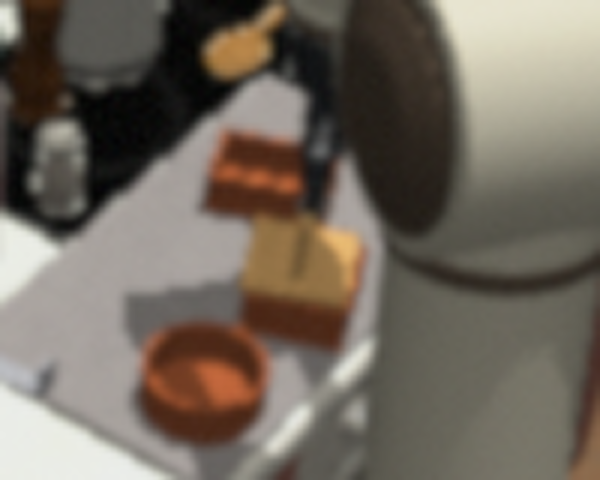

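>>> send_rows([
  [[1, -0.0015, 0, 0.001, 0, 0, 0], [0.3, -0.0015, 0, 0.001, 0, 0, 0], [-0.2, -0.0015, 0, 0.001, 0, 0, 0], [-0.5, -0.0015, 0, 0.001, 0, 0, 0], [-1, -0.0015, 0, 0.001, 0, 0, 0]],
])

```text
time_s: 11.93
tool_pos: [489.9, -260.2, 135.0]
eef_rot: [[0.913, 0.408, -0.0], [0.408, -0.913, 0.0], [-0.0, -0.0, -1.0]]
wrist_force: [-0.3, -0.4, -0.4]
gripper_width: 0.765
grip_force: 0.0
```

>>> send_rows([
  [[-1, 0, 0, 0.001, 0, 0, 0], [-1, 0, 0, 0.001, 0, 0, 0], [-1, 0, 0, 0.001, 0, 0, 0], [-1, 0, 0, 0.001, 0, 0, 0], [-1, 0, 0, 0.01, 0, 0, 0]],
])

```text
time_s: 12.35
tool_pos: [489.4, -259.8, 144.1]
eef_rot: [[0.913, 0.408, -0.002], [0.408, -0.913, 0.002], [-0.001, -0.002, -1.0]]
wrist_force: [0.7, -1.2, 0.4]
gripper_width: 1.001
grip_force: 0.0
```

>>> send_rows([
  [[-1, 0, 0, 0.02, 0, 0, 0], [-1, 0, 0, 0.05, 0, 0, 0], [-1, 0, 0, 0.08, 0, 0, 0], [-1, -0.02, 0.03, 0.11, 0, 0, 0], [-1, -0.03, 0.06, 0.12, 0, 0, 0]],
])

```text
time_s: 12.77
tool_pos: [459.6, -201.1, 268.6]
eef_rot: [[0.914, 0.406, 0.002], [0.406, -0.914, -0.002], [0.001, 0.003, -1.0]]
wrist_force: [0.9, 1.0, 0.9]
gripper_width: 1.004
grip_force: 0.0
```

>>> send_rows([
  [[-1, -0.01, 0.035, 0, 0, 0, -0.06], [-1, -0.02, 0.07, 0, 0, 0, -0.12], [-1, -0.03, 0.105, 0, 0, 0, -0.18], [-1, -0.03, 0.14, 0, 0, 0, -0.24], [-1, -0.03, 0.175, 0, 0, 0, -0.3]],
])

```text
time_s: 13.18
tool_pos: [429.1, -23.8, 266.4]
eef_rot: [[0.993, 0.116, 0.002], [0.116, -0.993, -0.0], [0.002, 0.0, -1.0]]
wrist_force: [1.0, -0.4, 0.4]
gripper_width: 0.997
grip_force: 0.0
```

```bash
cat > seat.py <<'E'
import sys
from fit import *
# fit lid pose assuming z=59 (seated) in each camera ; also at z=64 and compare residual
n,x,y,yaw,tag=sys.argv[1],*map(float,sys.argv[2:5]),sys.argv[5]
s=read_state();print(s['time_s'],np.round(s['tool_pos'],1))
for c in('scene','top'):
    im=save(c,c[0]+tag); u=proj([[x,y,80]],c)[0].astype(int); r=24;roi=(u[0]-r,u[1]-r,2*r,2*r)
    m=wood(im)[roi[1]:roi[1]+2*r,roi[0]:roi[0]+2*r]
    for z in(59,):
        f=lambda q:np.abs(lidmask(n,q[0],q[1],z,q[2]/30,c,roi)-m).sum(); y3=np.radians(yaw)*30
        q=minimize(f,[x,y,y3],method='Nelder-Mead',options=dict(initial_simplex=[[x,y,y3],[x+8,y,y3],[x,y+8,y3],[x,y,y3+4]],xatol=.1,fatol=.1)); print(c,z,'lid',q.x[:2].round(1),np.degrees(q.x[2]/30).round(1),q.fun.round(1),m.sum())
    for k in('lid_','pot_'): print([np.round(p['point'],1).tolist() for p in pinpoint(k+n,c)[:2]])
    t=cv2.resize(im[u[1]-30:u[1]+30,u[0]-37:u[0]+37],None,fx=5,fy=5,interpolation=cv2.INTER_CUBIC); cv2.imwrite(f'pics/c{c[0]}{tag}.png',t[:,:,::-1])
a=cv2.imread(f'pics/cs{tag}.png');b=cv2.imread(f'pics/ct{tag}.png');cv2.imwrite(f'pics/d{tag}.png',np.hstack([a,b]))
E
python3 seat.py square 490 -260.5 24 6; python3 pots.py 7 round_large round_small oblong
```

```text
13.1833 [429.1 -23.8 266.4]
scene 59 lid [ 488.7 -258.9] 20.3 50.0 291.0
[[491.3, -261.4, 60.7]]
[[491.2, -262.1, 16.4], [476.8, 583.0, 1.4]]
top 59 lid [ 489.  -256.4] 23.6 74.2 464.0
[[493.9, -260.6, 60.9], [516.3, 421.0, 174.6]]
[[489.2, -259.9, 16.5]]
round_large [[493.0, -113.0, 15.0], [490.0, -118.0, 12.0]]
    ['top'] [ 492.67 -115.67    9.03    1.05]
    ['scene'] [ 4.9608e+02 -1.2376e+02  1.4310e+01  3.5000e-01]
    ['scene', 'top'] [ 489.43 -118.23    6.74    1.42]
round_small [[480.0, -445.0, 14.0], [474.0, -438.0, 15.0]]
    ['top'] [ 4.7838e+02 -4.4411e+02  9.3100e+00  1.5000e-01]
    ['scene'] [ 4.7988e+02 -4.5238e+02  2.2200e+00  3.8000e-01]
    ['scene', 'top'] [ 479.42 -445.55    5.67    0.54]
oblong [[585.0, -366.0, 16.0], [591.0, -366.0, 14.0]]
    ['top'] [ 5.8862e+02 -3.6571e+02  2.3450e+01  1.2000e-01]
    ['scene'] [ 585.28 -410.56  116.68    4.04]
    ['scene', 'top'] [ 581.31 -389.37  115.96    4.84]
```

View pics/d6.png

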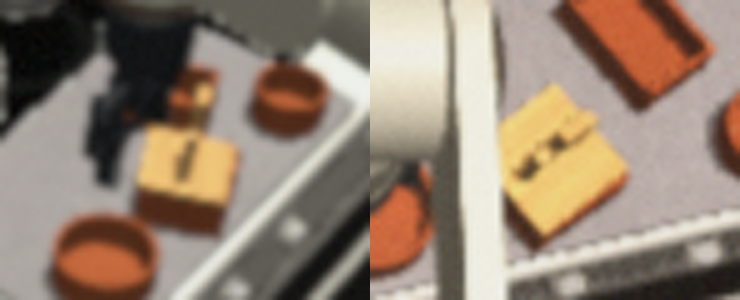

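>>> send_rows([
  [[-1, 0.018, 0.034, 0, 0, 0, -0.01], [-1, 0.036, 0.068, 0, 0, 0, -0.02], [-1, 0.054, 0.102, 0, 0, 0, -0.02], [-1, 0.072, 0.136, 0, 0, 0, -0.02], [-1, 0.09, 0.17, 0, 0, 0, -0.02]],
])

```text
time_s: 14.3
tool_pos: [520.5, 146.6, 265.2]
eef_rot: [[0.995, 0.1, 0.0], [0.1, -0.995, 0.0], [0.0, -0.0, -1.0]]
wrist_force: [1.1, -1.1, 0.7]
gripper_width: 1.0
grip_force: 0.0
```

>>> send_rows([
  [[-1, 0.016, 0.034, 0, 0, 0, 0], [-1, 0.016, 0.034, 0, 0, 0, 0], [-1, 0.016, 0.034, 0, 0, 0, 0], [-1, 0.016, 0.034, 0, 0, 0, 0], [-1, 0.016, 0.034, 0, 0, 0, 0]],
])

```text
time_s: 14.72
tool_pos: [535.7, 177.9, 265.4]
eef_rot: [[0.995, 0.099, 0.0], [0.099, -0.995, -0.0], [0.0, 0.0, -1.0]]
wrist_force: [-0.3, -0.4, 0.4]
gripper_width: 1.005
grip_force: 0.0
```

>>> send_rows([
  [[-1, 0.0013, 0.006, -0.02, 0, 0, 0], [-1, 0.0013, 0.006, -0.05, 0, 0, 0], [-1, 0.0013, 0.006, -0.075, 0, 0, 0], [-1, 0.0013, 0.006, -0.095, 0, 0, 0], [-1, 0.0013, 0.006, -0.101, 0, 0, 0]],
])

```text
time_s: 15.13
tool_pos: [535.9, 183.5, 161.6]
eef_rot: [[0.995, 0.098, -0.003], [0.098, -0.995, -0.001], [-0.003, 0.0, -1.0]]
wrist_force: [-0.3, 0.2, -0.3]
gripper_width: 0.996
grip_force: 0.0
```

>>> send_rows([
  [[-1, 0, 0, 0, 0, 0, 0], [-1, 0, 0, 0, 0, 0, 0], [0, 0, 0, 0, 0, 0, 0], [0, 0, 0, 0, 0, 0, 0], [0.3, 0, 0, 0, 0, 0, 0]],
])

```text
time_s: 15.55
tool_pos: [537.6, 184.7, 165.3]
eef_rot: [[0.995, 0.1, 0.002], [0.1, -0.995, 0.0], [0.002, -0.0, -1.0]]
wrist_force: [0.1, -0.3, -1.1]
gripper_width: 0.605
grip_force: 0.0
```

>>> send_rows([
  [[1, 0, 0, 0, 0, 0, 0], [1, 0, 0, 0, 0, 0, 0], [1, 0, 0, 0, 0, 0, 0], [1, 0, 0, 0, 0, 0, 0], [1, 0, 0, 0, 0, 0, 0]],
])

```text
time_s: 15.97
tool_pos: [537.4, 184.8, 164.8]
eef_rot: [[0.995, 0.1, 0.001], [0.1, -0.995, 0.0], [0.001, -0.0, -1.0]]
wrist_force: [-1.5, 0.0, 5.6]
gripper_width: 0.341
grip_force: 39.6
```

>>> send_rows([
  [[1, 0, 0, 0, 0, 0, 0], [1, 0, 0, 0, 0, 0, 0], [1, 0, 0, 0, 0, 0, 0], [1, 0, 0, 0, 0, 0, 0], [1, 0, 0, 0, 0, 0, 0]],
])

```text
time_s: 16.38
tool_pos: [537.4, 184.8, 164.8]
eef_rot: [[0.995, 0.1, 0.001], [0.1, -0.995, 0.0], [0.001, -0.0, -1.0]]
wrist_force: [-1.6, -0.3, 6.3]
gripper_width: 0.338
grip_force: 39.6
```

>>> send_rows([
  [[1, 0, 0, 0.009, 0, 0, 0], [1, 0, 0, 0.018, 0, 0, 0], [1, 0, 0, 0.027, 0, 0, 0], [1, 0, 0, 0.035, 0, 0, 0], [1, 0, 0, 0.035, 0, 0, 0]],
])

```text
time_s: 16.8
tool_pos: [537.9, 184.9, 201.6]
eef_rot: [[0.995, 0.1, 0.003], [0.1, -0.995, 0.001], [0.003, -0.0, -1.0]]
wrist_force: [-0.0, -0.0, -1.1]
gripper_width: 0.344
grip_force: 39.7
```

>>> send_rows([
  [[1, 0, 0, 0, 0, 0, 0], [1, -0.01, -0.001, 0, 0, 0, 0], [1, -0.03, -0.003, 0, 0, 0, 0], [1, -0.05, -0.005, 0, 0, 0, 0], [1, -0.07, -0.007, 0, 0, 0, 0]],
])

```text
time_s: 17.22
tool_pos: [465.5, 177.5, 198.4]
eef_rot: [[0.995, 0.1, -0.001], [0.1, -0.995, -0.0], [-0.001, 0.0, -1.0]]
wrist_force: [-0.3, -0.2, -1.1]
gripper_width: 0.34
grip_force: 39.7
```

>>> send_rows([
  [[1, -0.02, -0.002, 0, 0, 0, 0], [1, -0.04, -0.004, 0, 0, 0, 0], [1, -0.04, -0.004, 0.02, 0, 0, 0], [1, -0.04, -0.004, 0.045, 0, 0, 0], [1, -0.04, -0.004, 0.075, 0, 0, 0]],
])

```text
time_s: 17.63
tool_pos: [425.6, 173.6, 273.9]
eef_rot: [[0.995, 0.1, -0.002], [0.1, -0.995, -0.0], [-0.003, 0.0, -1.0]]
wrist_force: [0.8, -0.3, -2.6]
gripper_width: 0.346
grip_force: 40.0
```

>>> send_rows([
  [[1, 0.003, -0.04, 0.002, 0, 0, 0], [1, 0.006, -0.08, 0.004, 0, 0, 0], [1, 0.01, -0.12, 0.005, 0, 0, 0], [1, 0.013, -0.16, 0.005, 0, 0, 0], [1, 0.0165, -0.2, 0.005, 0, 0, 0]],
])

```text
time_s: 18.05
tool_pos: [442.7, -27.7, 279.0]
eef_rot: [[0.995, 0.1, -0.0], [0.1, -0.995, 0.0], [-0.0, -0.0, -1.0]]
wrist_force: [1.4, 0.7, -1.2]
gripper_width: 0.343
grip_force: 40.2
```

>>> send_rows([
  [[1, 0.003, -0.04, 0, 0, 0, 0], [1, 0.006, -0.08, 0, 0, 0, 0], [1, 0.01, -0.12, 0, 0, 0, 0], [1, 0.013, -0.16, 0, 0, 0, 0], [1, 0.0165, -0.2, 0, 0, 0, 0]],
])

```text
time_s: 18.47
tool_pos: [459.2, -227.9, 278.8]
eef_rot: [[0.995, 0.099, -0.0], [0.099, -0.995, 0.0], [-0.0, -0.001, -1.0]]
wrist_force: [0.1, 0.5, -0.7]
gripper_width: 0.341
grip_force: 40.2
```

```bash
python3 pots.py 8 round_small oblong; python3 held.py round_small 9 72.8
```

```text
round_small [[476.0, -444.0, 15.0], [476.0, -444.0, 13.0]]
    ['top'] [ 478.59 -447.71    4.03    3.79]
    ['scene'] [ 646.   -733.    137.51    1.  ]
    ['scene', 'top'] [ 481.37 -451.99   11.45    8.42]
oblong [[522.0, 300.0, 96.0], [590.0, -365.0, 17.0]]
    ['top'] [ 589. -367.    0.   inf]
    ['scene'] [ 616.09 -385.24  118.72    0.73]
    ['scene', 'top'] [ 589. -367.    0.   inf]
18.7667 [ 459.9 -225.3  279. ] yaw 5.74 [-0.     0.001 -1.   ]
scene area 521.0 248.46875
  lid [ 453.8 -222.8] 440.84375
top area 36.0 415.21875
  lid [ 468.3 -226.3] 377.25fit.py:27: RuntimeWarning: divide by zero encountered in scalar divide
  return sum(np.abs(sil(n,(q[0],q[1],q[2]/30),c,roi)-m).sum()/m.sum() for c,roi,m in T)
  np.max(np.abs(fsim[0] - fsim[1:])) <= fatol):
```

>>> send_rows([
  [[1, 0.003, -0.04, 0, 0, 0, 0], [1, 0.006, -0.08, 0, 0, 0, 0], [1, 0.01, -0.12, 0, 0, 0, 0], [1, 0.013, -0.16, 0, 0, 0, 0], [1, 0.0165, -0.2, 0, 0, 0, 0]],
])

```text
time_s: 19.28
tool_pos: [477.1, -426.9, 279.6]
eef_rot: [[0.995, 0.101, 0.0], [0.101, -0.995, -0.0], [0.0, 0.0, -1.0]]
wrist_force: [1.2, -0.0, -0.4]
gripper_width: 0.344
grip_force: 40.9
```

>>> send_rows([
  [[1, 0.0015, -0.0185, -0.01, 0, 0, 0], [1, 0.0015, -0.0185, -0.04, 0, 0, 0], [1, 0.0015, -0.0185, -0.07, 0, 0, 0], [1, 0.0015, -0.0185, -0.1, 0, 0, 0], [1, 0.0015, -0.0185, -0.115, 0, 0, 0]],
])

```text
time_s: 19.7
tool_pos: [478.0, -442.8, 160.5]
eef_rot: [[0.995, 0.101, -0.002], [0.101, -0.995, 0.003], [-0.002, -0.003, -1.0]]
wrist_force: [-0.6, -0.1, -1.5]
gripper_width: 0.348
grip_force: 40.9
```

>>> send_rows([
  [[1, 0, 0, 0, 0, 0, 0], [1, 0, 0, 0, 0, 0, 0], [1, 0, 0, 0, 0, 0, 0], [1, 0, 0, 0, 0, 0, 0], [1, 0, 0, 0, 0, 0, 0]],
])

```text
time_s: 20.12
tool_pos: [478.6, -444.9, 165.8]
eef_rot: [[0.995, 0.1, 0.001], [0.1, -0.995, -0.002], [0.001, 0.002, -1.0]]
wrist_force: [-0.8, 0.4, -0.6]
gripper_width: 0.34
grip_force: 40.9
```

```bash
python3 held.py round_small 10 74
python3 - <<'E'
from fit import *
im=cv2.imread('pics/s10.png')[:,:,::-1].copy()
for n in('pot_round_small','lid_round_small','lid_round_small_tab'):
    for c in('scene','top'): print(n,c,[np.round(p['point'],1).tolist() for p in pinpoint(n,c)[:2]])
E
```

```text
20.1167 [ 478.6 -444.9  165.8] yaw 5.73 [ 0.001 -0.002 -1.   ]
scene area 162.0 194.59375
  lid [ 688.4 -761.4] 162.0
top area 0.0 367.98438
  lid [ 670.9 -412.2] 0.0
pot_round_small scene []
pot_round_small top []
lid_round_small scene []
lid_round_small top []
lid_round_small_tab scene []
lid_round_small_tab top [[533.9, 243.6, 9.3], [493.5, -113.9, 13.5]]
```

View pics/cs10.png

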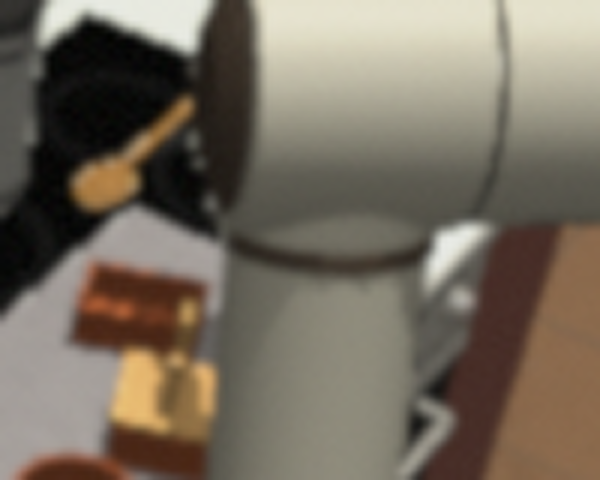

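>>> send_rows([
  [[1, 0, 0, -0.004, 0, 0, 0], [1, 0, 0, -0.008, 0, 0, 0], [1, 0, 0, -0.012, 0, 0, 0], [1, 0, 0, -0.014, 0, 0, 0], [1, 0, 0, -0.016, 0, 0, 0]],
])

```text
time_s: 20.93
tool_pos: [478.1, -444.7, 147.7]
eef_rot: [[0.995, 0.1, -0.0], [0.1, -0.995, 0.001], [-0.0, -0.001, -1.0]]
wrist_force: [-1.3, 0.1, -1.1]
gripper_width: 0.344
grip_force: 41.0
```

>>> send_rows([
  [[1, 0, 0, -0.001, 0, 0, 0], [1, 0, 0, -0.003, 0, 0, 0], [1, 0, 0, -0.004, 0, 0, 0], [1, 0, 0, -0.006, 0, 0, 0], [1, 0, 0, -0.006, 0, 0, 0]],
])

```text
time_s: 21.35
tool_pos: [478.1, -444.7, 141.9]
eef_rot: [[0.995, 0.1, -0.0], [0.1, -0.995, 0.0], [-0.0, -0.0, -1.0]]
wrist_force: [-0.1, -0.4, -1.4]
gripper_width: 0.347
grip_force: 41.0
```

```bash
cat > st.py <<'E'
from h import *
s=read_state();print(s['time_s'],np.round(s['tool_pos'],2),np.round(s['wrist_force'],1),np.round(s['torque'],2))
E
python3 st.py
```

```text
21.35 [ 478.15 -444.68  141.91] [-0.1 -0.4 -1.4] [ 0.05  0.01 -0.01]
```

>>> send_rows([
  [[1, 0, 0, -0.001, 0, 0, 0], [1, 0, 0, -0.002, 0, 0, 0], [1, 0, 0, -0.003, 0, 0, 0], [1, 0, 0, -0.004, 0, 0, 0], [1, 0, 0, -0.005, 0, 0, 0]],
])

```text
time_s: 21.77
tool_pos: [478.2, -444.7, 137.2]
eef_rot: [[0.995, 0.1, -0.0], [0.1, -0.995, 0.0], [0.0, -0.0, -1.0]]
wrist_force: [0.4, -0.4, -1.5]
gripper_width: 0.339
grip_force: 41.0
```

>>> send_rows([
  [[1, 0, 0, -0.001, 0, 0, 0], [1, 0, 0, -0.002, 0, 0, 0], [1, 0, 0, -0.003, 0, 0, 0], [1, 0, 0, -0.003, 0, 0, 0], [1, 0, 0, -0.003, 0, 0, 0]],
])

```text
time_s: 22.18
tool_pos: [478.2, -444.7, 134.2]
eef_rot: [[0.995, 0.1, -0.0], [0.1, -0.995, 0.0], [-0.0, -0.0, -1.0]]
wrist_force: [-0.3, -0.5, -1.3]
gripper_width: 0.341
grip_force: 41.0
```

```bash
python3 st.py
```

```text
22.1833 [ 478.22 -444.72  134.21] [-0.3 -0.5 -1.3] [ 0.02 -0.03 -0.01]
```

>>> send_rows([
  [[1, 0, 0, -0.001, 0, 0, 0], [1, 0, 0, -0.002, 0, 0, 0], [1, 0, 0, -0.003, 0, 0, 0], [1, 0, 0, -0.0035, 0, 0, 0], [1, 0, 0, -0.0035, 0, 0, 0]],
])

```text
time_s: 22.6
tool_pos: [478.3, -444.9, 131.9]
eef_rot: [[0.995, 0.1, 0.001], [0.1, -0.995, -0.001], [0.001, 0.001, -1.0]]
wrist_force: [-3.4, 1.9, 10.0]
gripper_width: 0.342
grip_force: 42.4
```

```bash
python3 st.py
```

```text
22.6 [ 478.29 -444.88  131.86] [-3.4  1.9 10. ] [0.68 0.6  0.01]
```

>>> send_rows([
  [[1, 0, 0, 0.0005, 0, 0, 0], [0.3, 0, 0, 0.001, 0, 0, 0], [-0.2, 0, 0, 0.001, 0, 0, 0], [-0.5, 0, 0, 0.001, 0, 0, 0], [-1, 0, 0, 0.001, 0, 0, 0]],
])

```text
time_s: 23.02
tool_pos: [478.2, -444.7, 131.7]
eef_rot: [[0.995, 0.1, -0.0], [0.1, -0.995, 0.0], [-0.0, -0.0, -1.0]]
wrist_force: [-0.0, 0.3, 0.2]
gripper_width: 0.767
grip_force: 0.0
```

>>> send_rows([
  [[-1, 0, 0, 0.001, 0, 0, 0], [-1, 0, 0, 0.001, 0, 0, 0], [-1, 0, 0, 0.001, 0, 0, 0], [-1, 0, 0, 0.01, 0, 0, 0], [-1, 0, 0, 0.03, 0, 0, 0]],
])

```text
time_s: 23.43
tool_pos: [477.6, -444.0, 160.1]
eef_rot: [[0.995, 0.1, -0.003], [0.1, -0.995, 0.003], [-0.002, -0.003, -1.0]]
wrist_force: [0.7, 0.8, 0.2]
gripper_width: 0.999
grip_force: 0.0
```

>>> send_rows([
  [[-1, 0, 0, 0.03, 0, 0, 0], [-1, 0, 0, 0.07, 0, 0, 0], [-1, -0.01, 0, 0.11, 0, 0, 0], [-1, -0.02, 0.035, 0.12, 0, 0, 0], [-1, -0.03, 0.07, 0.12, 0, 0, 0]],
])

```text
time_s: 23.85
tool_pos: [448.2, -375.5, 285.8]
eef_rot: [[0.995, 0.098, 0.004], [0.098, -0.995, -0.004], [0.003, 0.004, -1.0]]
wrist_force: [0.6, 0.2, -0.0]
gripper_width: 1.0
grip_force: 0.0
```

>>> send_rows([
  [[-1, 0, 0.04, 0, 0, 0, 0], [-1, 0, 0.08, 0, 0, 0, 0], [-1, 0, 0.12, 0, 0, 0, 0], [-1, 0, 0.16, 0, 0, 0, 0], [-1, 0, 0.2, 0, 0, 0, 0]],
])

```text
time_s: 24.27
tool_pos: [447.6, -173.0, 282.6]
eef_rot: [[0.995, 0.099, 0.001], [0.099, -0.995, -0.0], [0.001, 0.0, -1.0]]
wrist_force: [0.9, 0.2, 0.2]
gripper_width: 0.999
grip_force: 0.0
```

>>> send_rows([
  [[-1, 0, 0.04, 0, 0, 0, 0], [-1, 0, 0.08, 0, 0, 0, 0], [-1, 0, 0.12, 0, 0, 0, 0], [-1, 0, 0.16, 0, 0, 0, 0], [-1, 0, 0.2, 0, 0, 0, 0]],
])

```text
time_s: 24.68
tool_pos: [447.6, 27.1, 282.8]
eef_rot: [[0.995, 0.099, 0.001], [0.099, -0.995, -0.0], [0.001, 0.0, -1.0]]
wrist_force: [1.3, -0.1, 0.1]
gripper_width: 0.999
grip_force: 0.0
```

>>> send_rows([
  [[-1, 0, 0.04, 0, 0, 0, 0], [-1, 0, 0.08, 0, 0, 0, 0], [-1, 0, 0.12, 0, 0, 0, 0], [-1, 0, 0.16, 0, 0, 0, 0], [-1, 0, 0.2, 0, 0, 0, 0]],
])

```text
time_s: 25.1
tool_pos: [447.6, 227.3, 282.8]
eef_rot: [[0.995, 0.1, 0.001], [0.1, -0.995, 0.0], [0.001, -0.0, -1.0]]
wrist_force: [0.8, -1.0, -0.5]
gripper_width: 1.003
grip_force: 0.0
```

```bash
python3 seat.py round_small 478 -444.7 5.7 11; python3 seat.py square 490 -260 24 12; python3 pots.py 13 round_large oblong
python3 - <<'E'
import cv2,numpy as np
s=cv2.imread('pics/s13.png'); t=cv2.imread('pics/t13.png')
cv2.imwrite('pics/e13.png',np.hstack([cv2.resize(s[130:220,255:375],(800,600),interpolation=3)[:, :400*2],]))
cv2.imwrite('pics/f13.png',cv2.resize(t[130:230,280:414],(800,600),interpolation=3))
E
```

```text
25.1 [447.6 227.3 282.8]
scene 59 lid [ 476.1 -459.1] 22.2 233.0 68.0
[]
[[477.4, 583.7, -1.2]]
top 59 lid [ 475.2 -441.1] 12.3 24.2 337.0
[[475.1, -442.0, 62.9]]
[[481.8, -447.3, 12.4], [495.0, -116.8, 15.9]]
25.4 [448.2 224.6 282.2]
scene 59 lid [ 485.7 -254.6] 25.6 120.2 155.0
[[495.4, -259.0, 60.6]]
[[490.8, -264.3, 17.0]]
top 59 lid [ 489.  -255.4] 24.1 29.3 513.0
[[490.7, -259.8, 60.2], [487.3, -254.8, 145.3]]
[[488.3, -263.3, 17.3]]
round_large [[494.0, -117.0, 15.0], [491.0, -117.0, 13.0]]
    ['top'] [ 4.9495e+02 -1.1487e+02 -3.8000e-01  1.2000e-01]
    ['scene'] [ 4.9433e+02 -1.2522e+02  1.7240e+01  3.4000e-01]
    ['scene', 'top'] [ 494.05 -114.92    4.51    0.51]
oblong [[586.0, -371.0, 17.0], [526.0, 64.0, 177.0]]
    ['top'] [ 5.8888e+02 -3.6514e+02  2.3560e+01  1.2000e-01]
    ['scene'] [ 842.98 -580.16   36.17    1.  ]
    ['scene', 'top'] [ 606.53 -376.04  118.47    5.43]
```

View pics/e13.png

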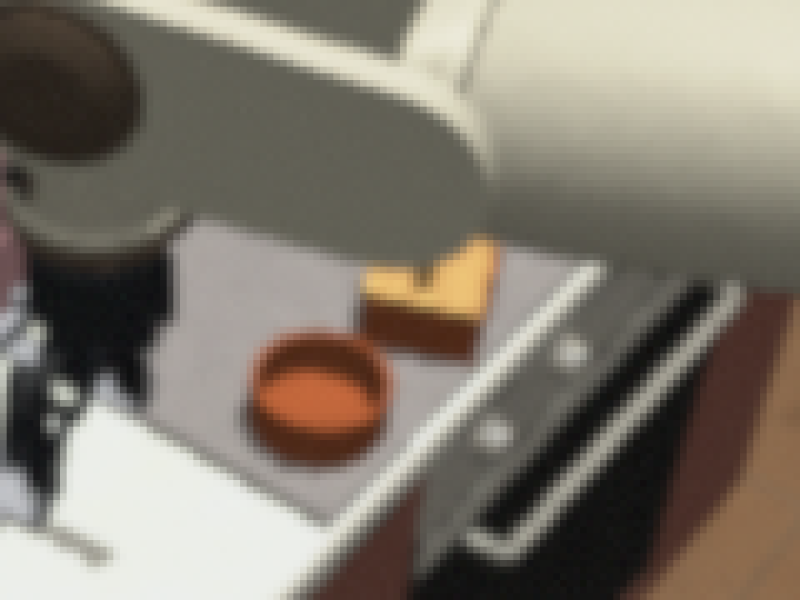

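View pics/f13.png

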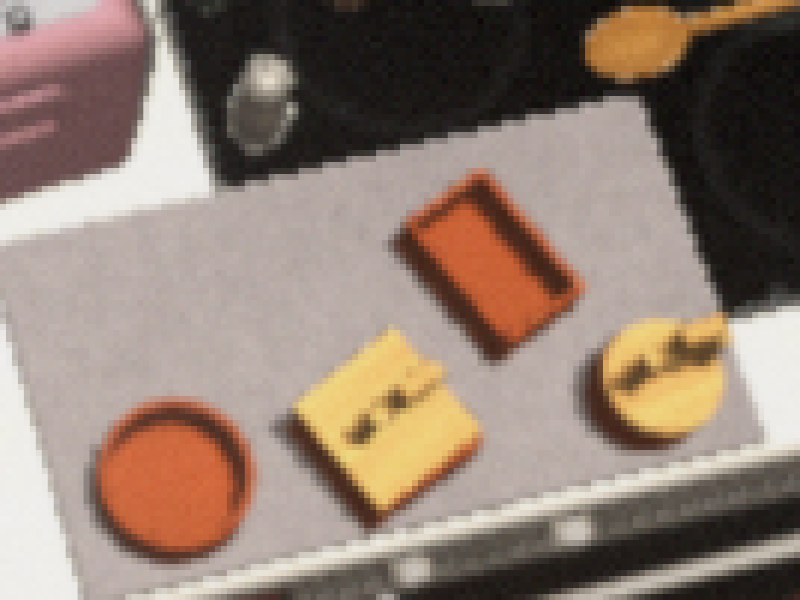

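>>> send_rows([
  [[-1, 0.026, 0.027, 0, 0, 0, 0], [-1, 0.052, 0.053, 0, 0, 0, 0], [-1, 0.077, 0.079, 0, 0, 0, 0], [-1, 0.077, 0.079, 0, 0, 0, 0], [-1, 0.077, 0.079, -0.02, 0, 0, 0]],
])

```text
time_s: 26.42
tool_pos: [526.9, 305.8, 263.2]
eef_rot: [[0.995, 0.101, 0.002], [0.101, -0.995, 0.001], [0.002, -0.001, -1.0]]
wrist_force: [0.8, -0.3, 0.2]
gripper_width: 1.001
grip_force: 0.0
```

>>> send_rows([
  [[-1, 0, 0, -0.03, 0, 0, 0], [-1, 0, 0, -0.06, 0, 0, 0], [-1, 0, 0, -0.08, 0, 0, 0], [-1, 0, 0, -0.09, 0, 0, 0], [-1, 0, 0, -0.0975, 0, 0, 0]],
])

```text
time_s: 26.83
tool_pos: [524.9, 304.2, 163.3]
eef_rot: [[0.995, 0.1, -0.001], [0.1, -0.995, -0.0], [-0.001, 0.0, -1.0]]
wrist_force: [0.2, 0.0, 0.1]
gripper_width: 0.998
grip_force: 0.0
```

>>> send_rows([
  [[-1, 0, 0, 0, 0, 0, 0], [-1, 0, 0, 0, 0, 0, 0], [-1, 0, 0, 0, 0, 0, 0], [-1, 0, 0, 0, 0, 0, 0], [-1, 0, 0, 0, 0, 0, 0]],
])

```text
time_s: 27.25
tool_pos: [525.5, 304.4, 165.2]
eef_rot: [[0.995, 0.1, 0.001], [0.1, -0.995, 0.001], [0.001, -0.001, -1.0]]
wrist_force: [0.9, 0.4, 0.3]
gripper_width: 1.001
grip_force: 0.0
```

```bash
python3 st.py
python3 - <<'E'
from h import *
for c in('scene','top'):
    camera(c)
    for n in('lid_oblong','lid_oblong_tab','lid_round_large','lid_round_large_tab'): print(n,c,[(np.round(p['point'],1).tolist(),round(p['confidence'],2)) for p in pinpoint(n,c)[:1]])
E
```

```text
27.25 [525.5  304.38 165.2 ] [0.9 0.4 0.3] [ 0.04 -0.02  0.01]
lid_oblong scene [([519.8, 296.6, 93.0], 0.75)]
lid_oblong_tab scene [([523.7, 300.6, 175.5], 0.57)]
lid_round_large scene [([522.0, 425.6, 92.6], 0.96)]
lid_round_large_tab scene [([515.1, 421.1, 175.5], 0.59)]
lid_oblong top [([525.2, 299.0, 95.5], 0.68)]
lid_oblong_tab top [([524.1, 299.2, 170.9], 0.72)]
lid_round_large top [([516.4, 421.7, 88.3], 0.9)]
lid_round_large_tab top [([517.0, 422.0, 175.7], 0.59)]
```

>>> send_rows([
  [[-1, -0.001, -0.003, 0, 0, 0, 0], [-1, -0.001, -0.003, 0, 0, 0, 0], [0, -0.001, -0.003, 0, 0, 0, 0], [0, -0.001, -0.003, 0, 0, 0, 0], [0.3, -0.001, -0.003, 0, 0, 0, 0]],
])

```text
time_s: 28.17
tool_pos: [524.2, 301.3, 164.3]
eef_rot: [[0.995, 0.1, 0.0], [0.1, -0.995, 0.0], [0.0, -0.0, -1.0]]
wrist_force: [0.9, -1.1, -0.1]
gripper_width: 0.603
grip_force: 0.0
```

>>> send_rows([
  [[1, 0, 0, 0, 0, 0, 0], [1, 0, 0, 0, 0, 0, 0], [1, 0, 0, 0, 0, 0, 0], [1, 0, 0, 0, 0, 0, 0], [1, 0, 0, 0, 0, 0, 0]],
])

```text
time_s: 28.58
tool_pos: [524.3, 301.3, 164.4]
eef_rot: [[0.995, 0.1, 0.0], [0.1, -0.995, 0.0], [0.0, -0.0, -1.0]]
wrist_force: [-0.6, -0.6, 2.8]
gripper_width: 0.345
grip_force: 39.8
```

>>> send_rows([
  [[1, 0, 0, 0, 0, 0, 0], [1, 0, 0, 0, 0, 0, 0], [1, 0, 0, 0, 0, 0, 0], [1, 0, 0, 0, 0, 0, 0], [1, 0, 0, 0, 0, 0, 0]],
])

```text
time_s: 29.0
tool_pos: [524.3, 301.3, 164.4]
eef_rot: [[0.995, 0.1, 0.0], [0.1, -0.995, 0.0], [0.0, -0.0, -1.0]]
wrist_force: [0.2, -0.6, 4.7]
gripper_width: 0.344
grip_force: 40.0
```

>>> send_rows([
  [[1, 0, 0, 0.009, 0, 0, 0], [1, 0, 0, 0.018, 0, 0, 0], [1, 0, 0, 0.027, 0, 0, 0], [1, 0, 0, 0.035, 0, 0, 0], [1, 0, 0, 0.035, 0, 0, 0]],
])

```text
time_s: 29.42
tool_pos: [524.8, 301.5, 201.7]
eef_rot: [[0.995, 0.1, 0.003], [0.1, -0.995, 0.001], [0.003, -0.001, -1.0]]
wrist_force: [-0.9, 0.3, -1.2]
gripper_width: 0.345
grip_force: 39.8
```

>>> send_rows([
  [[1, 0, 0, 0, 0, 0, 0], [1, -0.01, -0.001, 0, 0, 0, 0], [1, -0.03, -0.003, 0, 0, 0, 0], [1, -0.05, -0.005, 0, 0, 0, 0], [1, -0.07, -0.007, 0, 0, 0, 0]],
])

```text
time_s: 29.83
tool_pos: [452.6, 293.9, 198.4]
eef_rot: [[0.995, 0.099, -0.001], [0.099, -0.995, -0.0], [-0.001, 0.0, -1.0]]
wrist_force: [-1.4, 0.9, -1.6]
gripper_width: 0.341
grip_force: 39.7
```

>>> send_rows([
  [[1, -0.02, -0.002, 0, 0, 0, 0], [1, -0.04, -0.004, 0, 0, 0, 0], [1, -0.04, -0.004, 0.02, 0, 0, 0], [1, -0.04, -0.004, 0.045, 0, 0, 0], [1, -0.04, -0.004, 0.075, 0, 0, 0]],
])

```text
time_s: 30.25
tool_pos: [412.6, 289.9, 273.8]
eef_rot: [[0.995, 0.1, -0.002], [0.1, -0.995, -0.001], [-0.003, 0.001, -1.0]]
wrist_force: [0.4, -0.4, -2.2]
gripper_width: 0.348
grip_force: 40.0
```

```bash
python3 st.py;python3 pots.py 14 round_large oblong
```

```text
30.25 [412.62 289.88 273.79] [ 0.4 -0.4 -2.2] [ 0.01  0.01 -0.02]
round_large [[494.0, -115.0, 13.0], [493.0, -112.0, 15.0]]
    ['top'] [ 4.9495e+02 -1.1487e+02 -3.8000e-01  1.2000e-01]
    ['scene'] [ 4.9704e+02 -1.2102e+02  1.2410e+01  3.4000e-01]
    ['scene', 'top'] [ 4.9224e+02 -1.1384e+02  6.7500e+00  4.7000e-01]
oblong [[475.0, -449.0, 142.0], [518.0, 420.0, 175.0]]
    ['top'] [ 5.8862e+02 -3.6571e+02  2.3450e+01  1.1000e-01]
    ['scene'] [ 589. -367.    0.   inf]
    ['scene', 'top'] [ 589. -367.    0.   inf]fit.py:27: RuntimeWarning: divide by zero encountered in scalar divide
  return sum(np.abs(sil(n,(q[0],q[1],q[2]/30),c,roi)-m).sum()/m.sum() for c,roi,m in T)
  np.max(np.abs(fsim[0] - fsim[1:])) <= fatol):
```

>>> send_rows([
  [[1, 0.009, -0.033, 0, 0, 0, 0.015], [1, 0.0175, -0.066, 0, 0, 0, 0.03], [1, 0.026, -0.098, 0, 0, 0, 0.046], [1, 0.035, -0.131, 0, 0, 0, 0.062], [1, 0.0437, -0.164, 0, 0, 0, 0.077]],
])

```text
time_s: 30.97
tool_pos: [457.5, 124.8, 272.9]
eef_rot: [[0.984, 0.177, -0.002], [0.177, -0.984, -0.0], [-0.002, -0.0, -1.0]]
wrist_force: [1.4, 0.2, -1.0]
gripper_width: 0.346
grip_force: 40.3
```

>>> send_rows([
  [[1, 0.009, -0.033, 0, 0, 0, 0.015], [1, 0.0175, -0.066, 0, 0, 0, 0.03], [1, 0.026, -0.098, 0, 0, 0, 0.046], [1, 0.035, -0.131, 0, 0, 0, 0.062], [1, 0.0437, -0.164, 0, 0, 0, 0.077]],
])

```text
time_s: 31.38
tool_pos: [501.2, -39.3, 272.9]
eef_rot: [[0.968, 0.252, -0.002], [0.252, -0.968, 0.001], [-0.002, -0.001, -1.0]]
wrist_force: [0.3, 0.3, -1.6]
gripper_width: 0.346
grip_force: 40.3
```

>>> send_rows([
  [[1, 0.009, -0.033, 0, 0, 0, 0.015], [1, 0.0175, -0.066, 0, 0, 0, 0.03], [1, 0.026, -0.098, 0, 0, 0, 0.046], [1, 0.035, -0.131, 0, 0, 0, 0.062], [1, 0.0437, -0.164, 0, 0, 0, 0.077]],
])

```text
time_s: 31.8
tool_pos: [545.0, -203.3, 272.7]
eef_rot: [[0.946, 0.325, -0.002], [0.325, -0.946, 0.001], [-0.001, -0.002, -1.0]]
wrist_force: [1.2, 0.2, -1.8]
gripper_width: 0.341
grip_force: 40.3
```

>>> send_rows([
  [[1, 0.009, -0.033, 0, 0, 0, 0.015], [1, 0.0175, -0.066, 0, 0, 0, 0.03], [1, 0.026, -0.098, 0, 0, 0, 0.046], [1, 0.035, -0.131, 0, 0, 0, 0.062], [1, 0.0437, -0.164, 0, 0, 0, 0.077]],
])

```text
time_s: 32.22
tool_pos: [588.8, -367.2, 272.4]
eef_rot: [[0.918, 0.397, -0.002], [0.397, -0.918, 0.002], [-0.001, -0.002, -1.0]]
wrist_force: [0.5, 1.4, -2.0]
gripper_width: 0.346
grip_force: 40.3
```

>>> send_rows([
  [[1, 0, 0, -0.02, 0, 0, 0], [1, 0, 0, -0.05, 0, 0, 0], [1, 0, 0, -0.08, 0, 0, 0], [1, 0, 0, -0.1, 0, 0, 0], [1, 0, 0, -0.1, 0, 0, 0]],
])

```text
time_s: 32.63
tool_pos: [587.1, -364.4, 167.6]
eef_rot: [[0.918, 0.396, -0.007], [0.396, -0.918, 0.006], [-0.004, -0.008, -1.0]]
wrist_force: [-0.0, 0.3, -1.6]
gripper_width: 0.341
grip_force: 40.6
```

>>> send_rows([
  [[1, 0, 0, 0, 0, 0, 0], [1, 0, 0, 0, 0, 0, 0], [1, 0, 0, 0, 0, 0, 0], [1, 0, 0, 0, 0, 0, 0], [1, 0, 0, 0, 0, 0, 0]],
])

```text
time_s: 33.05
tool_pos: [589.3, -365.9, 175.4]
eef_rot: [[0.918, 0.397, 0.001], [0.397, -0.918, -0.001], [0.001, 0.001, -1.0]]
wrist_force: [0.5, 0.4, -1.6]
gripper_width: 0.342
grip_force: 40.6
```

```bash
python3 held.py oblong 15 72.4
python3 - <<'E'
from h import *
for c in('scene','top'):
    for n in('lid_oblong','pot_oblong','pot_square','pot_round_small'): print(n,c,[(np.round(p['point'],1).tolist(),round(p['confidence'],2)) for p in pinpoint(n,c)[:1]])
E
```

```text
33.05 [ 589.3 -365.9  175.4] yaw 23.37 [ 0.001 -0.001 -1.   ]
scene area 252.0 246.875
  lid [ 616.5 -348.8] 230.03125
top area 6.0 527.3125
  lid [ 600.2 -366.8] 531.328125
lid_oblong scene [([586.6, -370.6, 101.1], 0.42)]
pot_oblong scene [([588.3, -369.0, 14.4], 0.67)]
pot_square scene [([489.9, -262.7, 17.9], 0.63)]
pot_round_small scene []
lid_oblong top []
pot_oblong top [([588.2, -368.2, 16.8], 0.43)]
pot_square top [([474.9, -447.9, 144.5], 0.43)]
pot_round_small top []
```

View pics/cs15.png

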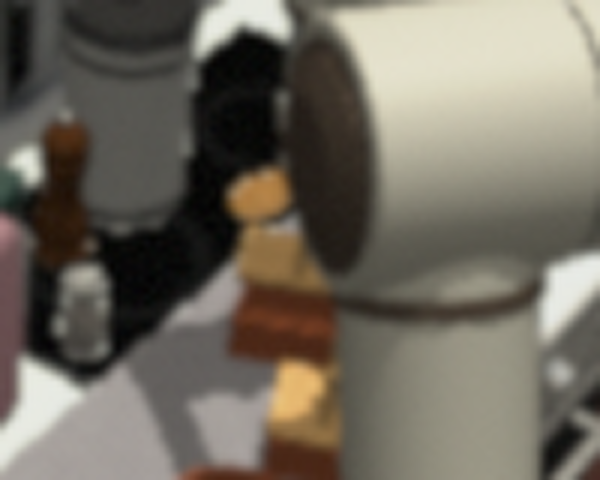

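>>> send_rows([
  [[1, 0, 0, -0.008, 0, 0, 0], [1, 0, 0, -0.016, 0, 0, 0], [1, 0, 0, -0.022, 0, 0, 0], [1, 0, 0, -0.027, 0, 0, 0], [1, 0, 0, -0.027, 0, 0, 0]],
])

```text
time_s: 33.97
tool_pos: [588.6, -365.4, 145.4]
eef_rot: [[0.918, 0.397, -0.002], [0.397, -0.918, 0.001], [-0.001, -0.002, -1.0]]
wrist_force: [-0.6, 0.2, -1.1]
gripper_width: 0.342
grip_force: 40.7
```

>>> send_rows([
  [[1, 0, 0, 0, 0, 0, 0], [1, 0, 0, -0.002, 0, 0, 0], [1, 0, 0, -0.004, 0, 0, 0], [1, 0, 0, -0.006, 0, 0, 0], [1, 0, 0, -0.007, 0, 0, 0]],
])

```text
time_s: 34.38
tool_pos: [589.0, -365.7, 140.0]
eef_rot: [[0.918, 0.397, -0.0], [0.397, -0.918, 0.0], [-0.0, -0.0, -1.0]]
wrist_force: [0.7, 0.4, -1.5]
gripper_width: 0.342
grip_force: 40.7
```

```bash
python3 st.py
```

```text
34.3833 [ 588.99 -365.73  140.02] [ 0.7  0.4 -1.5] [ 0.02 -0.05 -0.06]
```

>>> send_rows([
  [[1, 0, 0, -0.0015, 0, 0, 0], [1, 0, 0, -0.003, 0, 0, 0], [1, 0, 0, -0.0045, 0, 0, 0], [1, 0, 0, -0.006, 0, 0, 0], [1, 0, 0, -0.006, 0, 0, 0]],
])

```text
time_s: 34.8
tool_pos: [588.9, -365.7, 133.9]
eef_rot: [[0.918, 0.397, -0.0], [0.397, -0.918, 0.0], [-0.0, -0.0, -1.0]]
wrist_force: [-0.5, 0.9, -0.7]
gripper_width: 0.344
grip_force: 40.7
```

>>> send_rows([
  [[1, 0, 0, -0.001, 0, 0, 0], [1, 0, 0, -0.002, 0, 0, 0], [1, 0, 0, -0.0025, 0, 0, 0], [1, 0, 0, -0.003, 0, 0, 0], [1, 0, 0, -0.003, 0, 0, 0]],
])

```text
time_s: 35.22
tool_pos: [589.0, -365.8, 131.5]
eef_rot: [[0.918, 0.397, 0.0], [0.397, -0.918, -0.0], [0.0, 0.0, -1.0]]
wrist_force: [-0.4, -0.1, 1.2]
gripper_width: 0.345
grip_force: 41.0
```

```bash
python3 st.py
```

```text
35.2167 [ 589.03 -365.78  131.48] [-0.4 -0.1  1.2] [0.14 0.17 0.11]
```

>>> send_rows([
  [[1, 0, 0, 0.001, 0, 0, 0], [0.3, 0, 0, 0.001, 0, 0, 0], [-0.2, 0, 0, 0.001, 0, 0, 0], [-0.5, 0, 0, 0.001, 0, 0, 0], [-1, 0, 0, 0.001, 0, 0, 0]],
])

```text
time_s: 35.63
tool_pos: [589.0, -365.8, 132.3]
eef_rot: [[0.918, 0.397, 0.0], [0.397, -0.918, 0.0], [0.0, -0.0, -1.0]]
wrist_force: [0.0, -0.1, -0.1]
gripper_width: 0.761
grip_force: 0.0
```

>>> send_rows([
  [[-1, 0, 0, 0.001, 0, 0, 0], [-1, 0, 0, 0.001, 0, 0, 0], [-1, 0, 0, 0.001, 0, 0, 0], [-1, 0, 0, 0.01, 0, 0, 0], [-1, 0, 0, 0.03, 0, 0, 0]],
])

```text
time_s: 36.05
tool_pos: [588.2, -365.2, 160.5]
eef_rot: [[0.918, 0.397, -0.003], [0.397, -0.918, 0.003], [-0.002, -0.004, -1.0]]
wrist_force: [0.7, -0.1, -0.1]
gripper_width: 0.998
grip_force: 0.0
```

>>> send_rows([
  [[-1, 0, 0, 0.03, 0, 0, 0], [-1, 0, 0, 0.06, 0, 0, 0], [0, -0.02, 0.02, 0.06, 0, 0, 0], [0.5, -0.045, 0.045, 0.06, 0, 0, 0], [1, -0.07, 0.075, 0.06, 0, 0, 0]],
])

```text
time_s: 36.47
tool_pos: [518.2, -290.7, 222.7]
eef_rot: [[0.918, 0.396, 0.0], [0.396, -0.918, -0.0], [0.0, 0.001, -1.0]]
wrist_force: [-0.0, 1.1, -0.2]
gripper_width: 0.608
grip_force: 0.0
```

>>> send_rows([
  [[1, -0.02, 0.021, 0, 0, 0, 0], [1, -0.0285, 0.0305, 0, 0, 0, 0], [1, -0.0285, 0.0305, 0, 0, 0, 0], [1, -0.0285, 0.0305, 0, 0, 0, 0], [1, -0.0285, 0.0305, 0, 0, 0, 0]],
])

```text
time_s: 36.88
tool_pos: [490.9, -260.7, 222.8]
eef_rot: [[0.918, 0.397, 0.001], [0.397, -0.918, -0.0], [0.0, 0.001, -1.0]]
wrist_force: [0.7, -0.1, 0.8]
gripper_width: -0.004
grip_force: 0.0
```

```bash
python3 st.py
```

```text
36.8833 [ 490.93 -260.71  222.79] [ 0.7 -0.1  0.8] [-0.02  0.01 -0.  ]
```

Shut fingers are over the square lid's tab; feel for its top (159 if seated).

>>> send_rows([
  [[1, 0, 0, -0.015, 0, 0, 0], [1, 0, 0, -0.03, 0, 0, 0], [1, 0, 0, -0.045, 0, 0, 0], [1, 0, 0, -0.053, 0, 0, 0], [1, 0, 0, -0.055, 0, 0, 0]],
])

```text
time_s: 37.3
tool_pos: [490.4, -260.4, 165.6]
eef_rot: [[0.918, 0.396, -0.002], [0.396, -0.918, 0.002], [-0.001, -0.002, -1.0]]
wrist_force: [-1.0, -0.5, 0.7]
gripper_width: -0.001
grip_force: 0.0
```

>>> send_rows([
  [[1, 0, 0, -0.001, 0, 0, 0], [1, 0, 0, -0.002, 0, 0, 0], [1, 0, 0, -0.003, 0, 0, 0], [1, 0, 0, -0.004, 0, 0, 0], [1, 0, 0, -0.005, 0, 0, 0]],
])

```text
time_s: 37.72
tool_pos: [490.7, -260.3, 162.7]
eef_rot: [[0.918, 0.397, 0.001], [0.397, -0.918, -0.0], [0.0, 0.0, -1.0]]
wrist_force: [0.5, -0.5, -0.1]
gripper_width: 0.002
grip_force: 0.0
```

>>> send_rows([
  [[1, 0, 0, -0.001, 0, 0, 0], [1, 0, 0, -0.002, 0, 0, 0], [1, 0, 0, -0.003, 0, 0, 0], [1, 0, 0, -0.004, 0, 0, 0], [1, 0, 0, -0.004, 0, 0, 0]],
])

```text
time_s: 38.13
tool_pos: [491.4, -260.6, 161.3]
eef_rot: [[0.918, 0.397, 0.004], [0.397, -0.918, -0.002], [0.003, 0.004, -1.0]]
wrist_force: [-4.8, 4.6, 30.3]
gripper_width: -0.0
grip_force: 15.2
```

```bash
python3 st.py
```

```text
38.1333 [ 491.42 -260.63  161.28] [-4.8  4.6 30.3] [ 0.92  0.87 -0.02]
```

>>> send_rows([
  [[1, 0, 0, 0.02, 0, 0, 0], [1, 0.01, -0.01, 0.04, 0, 0, 0], [1, 0.03, -0.035, 0.04, 0, 0, 0], [1, 0.055, -0.06, 0.04, 0, 0, 0], [1, 0.08, -0.085, 0.04, 0, 0, 0]],
])

```text
time_s: 38.55
tool_pos: [571.4, -346.3, 199.1]
eef_rot: [[0.918, 0.397, 0.001], [0.397, -0.918, -0.001], [0.001, 0.001, -1.0]]
wrist_force: [0.5, 0.2, 1.3]
gripper_width: 0.0
grip_force: 0.0
```

>>> send_rows([
  [[1, 0.018, -0.0205, 0, 0, 0, 0], [1, 0.018, -0.0205, 0, 0, 0, 0], [1, 0.018, -0.0205, -0.015, 0, 0, 0], [1, 0.018, -0.0205, -0.03, 0, 0, 0], [1, 0.018, -0.0205, -0.03, 0, 0, 0]],
])

```text
time_s: 38.97
tool_pos: [587.6, -365.0, 165.1]
eef_rot: [[0.918, 0.397, -0.003], [0.397, -0.918, 0.003], [-0.002, -0.004, -1.0]]
wrist_force: [-0.1, 0.6, -1.1]
gripper_width: 0.001
grip_force: 0.0
```

>>> send_rows([
  [[1, 0, 0, -0.001, 0, 0, 0], [1, 0, 0, -0.002, 0, 0, 0], [1, 0, 0, -0.003, 0, 0, 0], [1, 0, 0, -0.004, 0, 0, 0], [1, 0, 0, -0.005, 0, 0, 0]],
])

```text
time_s: 39.38
tool_pos: [588.6, -365.8, 163.9]
eef_rot: [[0.918, 0.397, 0.001], [0.397, -0.918, -0.0], [0.0, 0.001, -1.0]]
wrist_force: [0.1, 0.0, 0.2]
gripper_width: -0.0
grip_force: 0.0
```

>>> send_rows([
  [[1, 0, 0, -0.001, 0, 0, 0], [1, 0, 0, -0.002, 0, 0, 0], [1, 0, 0, -0.003, 0, 0, 0], [1, 0, 0, -0.004, 0, 0, 0], [1, 0, 0, -0.004, 0, 0, 0]],
])

```text
time_s: 39.8
tool_pos: [588.5, -365.8, 159.1]
eef_rot: [[0.918, 0.397, -0.0], [0.397, -0.918, 0.0], [-0.0, -0.0, -1.0]]
wrist_force: [-0.1, -0.3, 0.1]
gripper_width: -0.001
grip_force: 0.0
```

```bash
python3 st.py
```

```text
39.8 [ 588.51 -365.75  159.15] [-0.1 -0.3  0.1] [-0.02 -0.04  0.02]
```

>>> send_rows([
  [[1, 0, 0, 0.02, 0, 0, 0], [1, 0, 0, 0.05, 0, 0, 0], [0, -0.02, 0.02, 0.065, 0, 0, 0], [-1, -0.045, 0.048, 0.065, 0, 0, 0], [-1, -0.07, 0.075, 0.065, 0, 0, 0]],
])

```text
time_s: 40.22
tool_pos: [517.9, -290.2, 224.7]
eef_rot: [[0.918, 0.396, 0.001], [0.396, -0.918, -0.001], [0.001, 0.001, -1.0]]
wrist_force: [-0.0, -0.6, 0.7]
gripper_width: 0.419
grip_force: 0.0
```

>>> send_rows([
  [[-1, -0.02, 0.02, 0, 0, 0, 0.01], [-1, -0.0275, 0.0315, 0, 0, 0, 0.01], [-1, -0.0275, 0.0315, 0, 0, 0, 0.01], [-1, -0.0275, 0.0315, 0, 0, 0, 0.01], [-1, -0.0275, 0.0315, -0.02, 0, 0, 0.01]],
])

```text
time_s: 40.63
tool_pos: [492.5, -260.5, 207.5]
eef_rot: [[0.914, 0.406, 0.005], [0.406, -0.914, -0.003], [0.003, 0.005, -1.0]]
wrist_force: [0.4, 0.1, 0.3]
gripper_width: 0.999
grip_force: 0.0
```

>>> send_rows([
  [[-1, 0, 0, -0.02, 0, 0, 0], [-1, 0, 0, -0.04, 0, 0, 0], [-1, 0, 0, -0.06, 0, 0, 0], [-1, 0, 0, -0.068, 0, 0, 0], [-1, 0, 0, -0.068, 0, 0, 0]],
])

```text
time_s: 41.05
tool_pos: [490.6, -259.3, 134.2]
eef_rot: [[0.914, 0.405, -0.003], [0.405, -0.914, 0.002], [-0.002, -0.003, -1.0]]
wrist_force: [0.5, 0.0, -0.0]
gripper_width: 1.001
grip_force: 0.0
```

>>> send_rows([
  [[-1, 0, 0, 0, 0, 0, 0], [-1, 0, 0, 0, 0, 0, 0], [-1, 0, 0, 0, 0, 0, 0], [0, 0, 0, 0, 0, 0, 0], [0.2, 0, 0, 0, 0, 0, 0]],
])

```text
time_s: 41.47
tool_pos: [491.2, -259.4, 136.9]
eef_rot: [[0.914, 0.406, 0.001], [0.406, -0.914, -0.0], [0.001, 0.001, -1.0]]
wrist_force: [-0.1, -0.5, -0.6]
gripper_width: 0.748
grip_force: 0.0
```

```bash
python3 held.py square 16 74; python3 st.py
```

```text
41.4667 [ 491.2 -259.4  136.9] yaw 23.94 [ 0.001 -0.    -1.   ]
scene area 389.0 273.8125
  lid [ 485.8 -255.3] 214.234375
top area 0.0 531.59375
  lid [ 503.5 -258.3] 526.34375
41.5667 [ 491.11 -259.27  136.63] [ 0.   0.1 -0.1] [ 0.01  0.03 -0.02]
```

View pics/cs16.png

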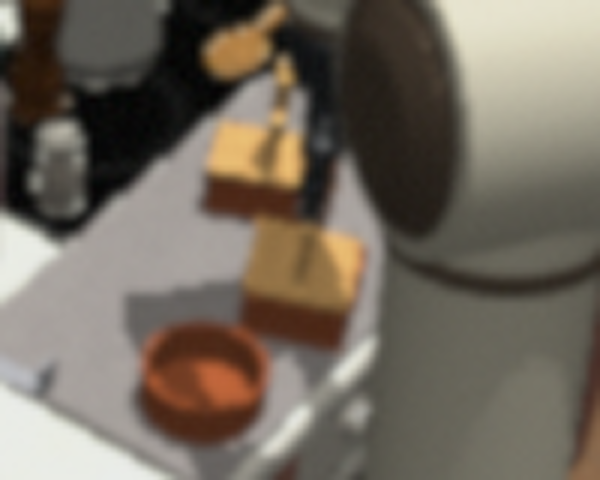

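```bash
cat > inhand.py <<'E'
from fit import *
def inhand(n,im,cam,p,yaw,dz,pitch=True,r=34):
    yaw=np.radians(yaw); u=proj([np.array(p)-[0,0,50]],cam)[0].astype(int); roi=(u[0]-r,u[1]-r,2*r,2*r)
    sl=np.s_[roi[1]:roi[1]+2*r,roi[0]:roi[0]+2*r]
    m=wood(im)[sl]; v=cv2.cvtColor(im,cv2.COLOR_RGB2HSV)[sl]; 
    near=cv2.dilate(lidmask(n,p[0],p[1],p[2]-dz,yaw,cam,roi),np.ones((9,9)))>0
    W=near&~((v[...,2]<60)&(m==0))
    parts=lidparts(n); cy,sy=np.cos(yaw),np.sin(yaw); Rz=np.array([[cy,-sy,0],[sy,cy,0],[0,0,1]])
    def mk(q):
        a=q[2]/100; Ry=np.array([[np.cos(a),0,np.sin(a)],[0,1,0],[-np.sin(a),0,np.cos(a)]])
        k=np.zeros((2*r*S,2*r*S),np.float32)
        for P in parts:  # pivot at tab (lid z=83)
            Q=(Rz@(Ry@(P-[0,0,83]).T)).T+Rz@np.array([q[0],q[1],0])+np.array(p)+[0,0,83-dz]
            cv2.fillPoly(k,[cv2.convexHull(((proj(Q,cam)-roi[:2]+.5)*S).astype(np.float32)).astype(np.int32)],1)
        return cv2.resize(k,(2*r,2*r),interpolation=cv2.INTER_AREA)
    f=lambda q:(np.abs(mk(q if pitch else [q[0],q[1],0])-m)*W).sum()
    best=min((minimize(f,[0,0,s],method='Nelder-Mead',options=dict(initial_simplex=[[0,0,s],[6,0,s],[0,6,s],[0,0,s+8]],xatol=.1,fatol=.1)) for s in((-10,0,10) if pitch else (0,))),key=lambda r:r.fun)
    return best.x.round(2),round(float(best.fun),1),float((m*W).sum())
E
cat > o.py <<'E'
from inhand import *
L=lambda f:cv2.imread(f'pics/{f}.png')[:,:,::-1].copy()
for n,f,p,y,dz in [('square','s3',(437.1,51.7,269.6),5.57,71.4),('square','s4',(489.5,-259,174.6),24.04,71.4),('square','s5',(491.5,-260.5,135.1),24.04,71.4),('round_small','s8',(459.2,-227.9,278.8),5.7,72.8),('oblong','s14',(412.6,289.9,273.8),5.7,72.4),('oblong','s15',(589.3,-365.9,175.4),23.4,72.4),('square','s16',(491.2,-259.4,133.4),23.94,71.4)]:
    print(n,f,inhand(n,L(f),'scene',p,y,dz,False),inhand(n,L(f),'scene',p,y,dz,True))
E
python3 o.py
```

```text
square s3 (array([-0.76, -6.19,  5.06]), 64.4, 343.0) (array([ 3.  , -6.34,  5.53]), 59.2, 343.0)
square s4 (array([ 1.98,  1.62, -0.81]), 39.6, 248.0) (array([ 0.04,  1.55, -5.4 ]), 35.6, 248.0)
square s5 (array([-1.11,  2.89,  1.26]), 36.8, 251.0) (array([-1.98,  2.48, -3.03]), 36.0, 251.0)
round_small s8 (array([-4.9 ,  1.36,  3.05]), 101.4, 208.0) (array([-1.18,  1.64,  6.7 ]), 98.2, 208.0)
oblong s14 (array([ 4.8 , -3.55,  2.78]), 141.1, 357.0) (array([14.66, -0.98, 21.38]), 124.3, 357.0)
oblong s15 (array([ 37.57,   3.01, -63.52]), 82.3, 164.0) (array([ 18.23,  -8.09, -43.32]), 56.3, 164.0)
square s16 (array([-1.25,  4.41, -1.52]), 83.5, 283.0) (array([-2.16,  3.98, -1.39]), 83.6, 283.0)
```

>>> send_rows([
  [[0.5, 0, 0, 0, 0, 0, 0], [1, 0, 0, 0, 0, 0, 0], [1, 0, 0, 0, 0, 0, 0], [1, 0, 0, 0, 0, 0, 0], [1, 0, 0, 0, 0, 0, 0]],
], newtons=40)

```text
time_s: 41.98
tool_pos: [491.0, -259.2, 136.5]
eef_rot: [[0.914, 0.406, 0.0], [0.406, -0.914, 0.0], [0.0, -0.0, -1.0]]
wrist_force: [-2.1, 2.5, 5.3]
gripper_width: 0.341
grip_force: 41.6
```

>>> send_rows([
  [[1, 0, 0, 0, 0, 0, 0], [1, 0, 0, 0.004, 0, 0, 0], [1, 0, 0, 0.008, 0, 0, 0], [1, 0, 0, 0.012, 0, 0, 0], [1, 0, 0, 0.02, 0, 0, 0]],
])

```text
time_s: 42.4
tool_pos: [490.8, -259.1, 156.2]
eef_rot: [[0.914, 0.406, -0.001], [0.406, -0.914, 0.001], [-0.001, -0.001, -1.0]]
wrist_force: [-0.8, -0.6, -1.5]
gripper_width: 0.338
grip_force: 41.0
```

```bash
python3 st.py
```

```text
42.4 [ 490.8  -259.12  156.19] [-0.8 -0.6 -1.5] [-0.03 -0.02  0.02]
```

>>> send_rows([
  [[1, 0, 0, 0.02, 0, 0, 0], [1, 0, 0, 0.05, 0, 0, 0], [1, 0, 0, 0.08, 0, 0, 0], [1, 0, 0.03, 0.1, 0, 0, 0], [1, -0.01, 0.065, 0.1, 0, 0, 0]],
])

```text
time_s: 42.82
tool_pos: [482.5, -195.4, 260.8]
eef_rot: [[0.915, 0.404, 0.005], [0.404, -0.915, -0.003], [0.003, 0.005, -1.0]]
wrist_force: [1.2, 0.8, -0.5]
gripper_width: 0.343
grip_force: 41.1
```

>>> send_rows([
  [[1, -0.01, 0.039, 0, 0, 0, 0], [1, -0.02, 0.078, 0, 0, 0, 0], [1, -0.03, 0.117, 0, 0, 0, 0], [1, -0.04, 0.156, 0, 0, 0, 0], [1, -0.05, 0.19, 0, 0, 0, 0]],
])

```text
time_s: 43.23
tool_pos: [430.0, -2.3, 257.1]
eef_rot: [[0.914, 0.406, 0.001], [0.406, -0.914, 0.0], [0.001, 0.0, -1.0]]
wrist_force: [1.4, 0.2, -1.2]
gripper_width: 0.337
grip_force: 41.0
```

>>> send_rows([
  [[1, 0, 0.035, 0, 0, 0, 0], [1, 0, 0.07, 0, 0, 0, 0], [1, 0, 0.1, 0, 0, 0, 0], [1, 0, 0.1, 0, 0, 0, 0], [1, 0, 0.1, 0, 0, 0, 0]],
])

```text
time_s: 43.65
tool_pos: [430.8, 97.0, 256.9]
eef_rot: [[0.913, 0.409, 0.001], [0.409, -0.913, 0.0], [0.0, 0.0, -1.0]]
wrist_force: [-0.3, -0.9, -1.3]
gripper_width: 0.343
grip_force: 41.1
```

```bash
cat > look.py <<'E'
import sys
from inhand import *
n,tag,dz=sys.argv[1],sys.argv[2],float(sys.argv[3])
s=read_state();p=np.array(s['tool_pos']);R=np.array(s['eef_rot']);yaw=np.degrees(np.arctan2(R[1,0],R[0,0])); print(s['time_s'],p.round(1),yaw.round(2))
G={'round_large':(495,-115),'square':(490,-260)}
im={c:save(c,c[0]+tag) for c in('scene','top')}
for m,g in G.items():
    try: print(m,np.round(fitpot(m,*g,{'top':im['top']}),2))
    except Exception as e: print(m,e)
for c in im: print(c,inhand(n,im[c],c,p,yaw,dz,False),inhand(n,im[c],c,p,yaw,dz,True))
for c in im:
    for k in('lid_','pot_'): print(k,c,[(np.round(q['point'],1).tolist(),round(q['confidence'],2)) for q in pinpoint(k+n,c)[:1]])
E
python3 look.py square 17 75
```

```text
43.65 [430.8  97.  256.9] 24.11
round_large [ 4.9495e+02 -1.1497e+02 -1.3000e-01  1.9000e-01]
square [ 4.8959e+02 -2.5975e+02  2.3080e+01  1.1000e-01]
scene (array([-1.83, -6.64,  6.87]), 73.8, 312.0) (array([-1.15, -6.96,  2.31]), 72.6, 312.0)
top (array([-3.  ,  0.5 ,  4.67]), 319.5, 279.0) (array([ 8.65, -4.47, 16.95]), 304.4, 279.0)
lid_ scene [([432.7, 95.7, 179.5], 0.57)]
pot_ scene [([491.8, -265.8, 16.9], 0.82)]
lid_ top [([435.3, 96.0, 180.1], 0.82)]
pot_ top [([488.5, -263.5, 19.1], 0.65)]
```

>>> send_rows([
  [[1, 0.006, -0.036, 0, 0, 0, -0.004], [1, 0.011, -0.072, 0, 0, 0, -0.007], [1, 0.017, -0.107, 0, 0, 0, -0.01], [1, 0.0225, -0.143, 0, 0, 0, -0.014], [1, 0.028, -0.179, 0, 0, 0, -0.014]],
])

```text
time_s: 44.37
tool_pos: [458.7, -85.6, 256.5]
eef_rot: [[0.92, 0.392, 0.0], [0.392, -0.92, -0.0], [0.0, 0.0, -1.0]]
wrist_force: [0.5, 1.0, 0.1]
gripper_width: 0.339
grip_force: 41.0
```

>>> send_rows([
  [[1, 0.006, -0.036, 0, 0, 0, 0], [1, 0.011, -0.072, 0, 0, 0, 0], [1, 0.017, -0.107, 0, 0, 0, 0], [1, 0.0225, -0.143, 0, 0, 0, 0], [1, 0.0285, -0.179, 0, 0, 0, 0]],
])

```text
time_s: 44.78
tool_pos: [486.9, -264.9, 256.3]
eef_rot: [[0.92, 0.392, 0.0], [0.392, -0.92, 0.0], [0.0, -0.0, -1.0]]
wrist_force: [0.2, 0.9, -0.6]
gripper_width: 0.341
grip_force: 41.0
```

>>> send_rows([
  [[1, 0, 0, -0.02, 0, 0, 0], [1, 0, 0, -0.05, 0, 0, 0], [1, 0, 0, -0.08, 0, 0, 0], [1, 0, 0, -0.09, 0, 0, 0], [1, 0, 0, -0.095, 0, 0, 0]],
])

```text
time_s: 45.2
tool_pos: [486.6, -262.4, 159.7]
eef_rot: [[0.92, 0.392, -0.002], [0.392, -0.92, 0.002], [-0.001, -0.003, -1.0]]
wrist_force: [0.9, 0.5, -0.6]
gripper_width: 0.342
grip_force: 41.1
```

>>> send_rows([
  [[1, 0, 0, 0, 0, 0, 0], [1, 0, 0, 0, 0, 0, 0], [1, 0, 0, 0, 0, 0, 0], [1, 0, 0, -0.003, 0, 0, 0], [1, 0, 0, -0.006, 0, 0, 0]],
])

```text
time_s: 45.62
tool_pos: [487.9, -262.4, 156.1]
eef_rot: [[0.92, 0.393, 0.001], [0.393, -0.92, -0.001], [0.001, 0.001, -1.0]]
wrist_force: [-0.6, -0.2, -0.9]
gripper_width: 0.342
grip_force: 41.1
```

```bash
python3 st.py
```

```text
45.6167 [ 487.87 -262.43  156.11] [-0.6 -0.2 -0.9] [-0.03  0.04  0.03]
```

>>> send_rows([
  [[1, -0.0005, 0.0015, 0, 0, 0, 0], [1, -0.0005, 0.0015, -0.002, 0, 0, 0], [1, -0.0005, 0.0015, -0.004, 0, 0, 0], [1, -0.0005, 0.0015, -0.006, 0, 0, 0], [1, -0.0005, 0.0015, -0.008, 0, 0, 0]],
])

```text
time_s: 46.03
tool_pos: [487.0, -260.7, 147.0]
eef_rot: [[0.92, 0.393, -0.0], [0.393, -0.92, 0.0], [-0.0, -0.0, -1.0]]
wrist_force: [-0.4, 0.1, -0.8]
gripper_width: 0.342
grip_force: 41.1
```

>>> send_rows([
  [[1, 0, 0, -0.0015, 0, 0, 0], [1, 0, 0, -0.003, 0, 0, 0], [1, 0, 0, -0.0045, 0, 0, 0], [1, 0, 0, -0.006, 0, 0, 0], [1, 0, 0, -0.0075, 0, 0, 0]],
])

```text
time_s: 46.45
tool_pos: [487.0, -260.7, 139.6]
eef_rot: [[0.92, 0.393, -0.0], [0.393, -0.92, 0.0], [0.0, -0.0, -1.0]]
wrist_force: [0.8, -0.9, -0.5]
gripper_width: 0.345
grip_force: 41.1
```

```bash
python3 st.py
```

```text
46.45 [ 487.   -260.75  139.62] [ 0.8 -0.9 -0.5] [0.01 0.01 0.  ]
```

>>> send_rows([
  [[1, 0, 0, -0.001, 0, 0, 0], [1, 0, 0, -0.002, 0, 0, 0], [1, 0, 0, -0.003, 0, 0, 0], [1, 0, 0, -0.004, 0, 0, 0], [1, 0, 0, -0.004, 0, 0, 0]],
])

```text
time_s: 46.87
tool_pos: [487.3, -260.7, 136.3]
eef_rot: [[0.92, 0.393, 0.001], [0.393, -0.92, -0.0], [0.001, 0.0, -1.0]]
wrist_force: [-0.1, 2.7, 4.7]
gripper_width: 0.343
grip_force: 41.8
```

>>> send_rows([
  [[1, 0, 0, -0.001, 0, 0, 0], [1, 0, 0, -0.0015, 0, 0, 0], [1, 0, 0, -0.002, 0, 0, 0], [1, 0, 0, -0.0025, 0, 0, 0], [1, 0, 0, -0.0025, 0, 0, 0]],
])

```text
time_s: 47.28
tool_pos: [487.9, -260.6, 135.0]
eef_rot: [[0.919, 0.393, 0.003], [0.393, -0.919, -0.001], [0.002, 0.002, -1.0]]
wrist_force: [0.8, 6.7, 17.4]
gripper_width: 0.341
grip_force: 43.9
```

```bash
python3 st.py
```

```text
47.2833 [ 487.95 -260.58  135.04] [ 0.8  6.7 17.4] [ 1.04  0.4  -0.03]
```

>>> send_rows([
  [[1, 0, 0, 0.003, 0, 0, 0], [1, 0, 0, 0.006, 0, 0, 0], [1, 0.002, 0.0008, 0.006, 0, 0, 0], [1, 0.002, 0.0008, 0.006, 0, 0, 0], [1, 0.002, 0.0008, 0.006, 0, 0, 0]],
])

```text
time_s: 47.7
tool_pos: [489.0, -259.9, 139.0]
eef_rot: [[0.92, 0.393, -0.0], [0.393, -0.92, 0.0], [-0.0, -0.0, -1.0]]
wrist_force: [0.5, 0.2, -1.5]
gripper_width: 0.342
grip_force: 41.4
```

>>> send_rows([
  [[1, 0, 0, -0.001, 0, 0, 0], [1, 0, 0, -0.002, 0, 0, 0], [1, 0, 0, -0.003, 0, 0, 0], [1, 0, 0, -0.004, 0, 0, 0], [1, 0, 0, -0.004, 0, 0, 0]],
])

```text
time_s: 48.12
tool_pos: [489.2, -259.9, 135.6]
eef_rot: [[0.92, 0.393, 0.001], [0.393, -0.92, 0.0], [0.001, 0.0, -1.0]]
wrist_force: [-0.8, 2.8, 3.3]
gripper_width: 0.345
grip_force: 41.9
```

```bash
python3 st.py
```

```text
48.1167 [ 489.24 -259.86  135.56] [-0.8  2.8  3.3] [ 0.23  0.19 -0.05]
```

>>> send_rows([
  [[1, 0, 0, -0.0005, 0, 0, 0], [1, 0, 0, -0.001, 0, 0, 0], [1, 0, 0, -0.0015, 0, 0, 0], [1, 0, 0, -0.002, 0, 0, 0], [1, 0, 0, -0.002, 0, 0, 0]],
])

```text
time_s: 48.53
tool_pos: [489.7, -259.8, 134.8]
eef_rot: [[0.919, 0.393, 0.002], [0.393, -0.919, -0.0], [0.002, 0.001, -1.0]]
wrist_force: [0.4, 7.2, 16.5]
gripper_width: 0.34
grip_force: 43.8
```

```bash
python3 st.py
```

```text
48.5333 [ 489.74 -259.79  134.76] [ 0.4  7.2 16.5] [ 1.08  0.44 -0.07]
```

>>> send_rows([
  [[1, 0, 0, 0.0015, 0, 0, 0], [0.5, 0, 0, 0.0015, 0, 0, 0], [0.2, 0, 0, 0.0015, 0, 0, 0], [-0.2, 0, 0, 0.0015, 0, 0, 0], [-0.5, 0, 0, 0.0015, 0, 0, 0]],
])

```text
time_s: 48.95
tool_pos: [488.9, -260.0, 134.5]
eef_rot: [[0.92, 0.393, -0.0], [0.393, -0.92, 0.0], [-0.0, -0.0, -1.0]]
wrist_force: [0.2, 0.2, 0.2]
gripper_width: 0.669
grip_force: 0.0
```

>>> send_rows([
  [[-0.5, 0, 0, 0.002, 0, 0, 0], [-0.5, 0, 0, 0.01, 0, 0, 0], [-0.5, 0, 0, 0.025, 0, 0, 0], [0, 0, 0, 0.04, 0, 0, 0], [1, 0, 0, 0.045, 0, 0, 0]],
])

```text
time_s: 49.37
tool_pos: [489.6, -260.4, 182.4]
eef_rot: [[0.92, 0.393, 0.002], [0.393, -0.92, -0.002], [0.001, 0.002, -1.0]]
wrist_force: [0.7, 0.3, 0.5]
gripper_width: 0.48
grip_force: 0.0
```

>>> send_rows([
  [[1, 0, 0, 0, 0, 0, 0], [1, 0, 0, 0, 0, 0, 0], [1, 0, 0, 0, 0, 0, 0], [1, 0, 0, -0.009, 0, 0, 0], [1, 0, 0, -0.014, 0, 0, 0]],
])

```text
time_s: 49.78
tool_pos: [488.7, -259.7, 164.1]
eef_rot: [[0.92, 0.393, -0.001], [0.393, -0.92, 0.001], [-0.001, -0.001, -1.0]]
wrist_force: [0.7, -0.2, -0.2]
gripper_width: 0.003
grip_force: 0.0
```

```bash
python3 st.py
```

```text
49.7833 [ 488.7  -259.7   164.08] [ 0.7 -0.2 -0.2] [ 0.03 -0.03 -0.04]
```

>>> send_rows([
  [[1, 0, 0, -0.001, 0, 0, 0], [1, 0, 0, -0.002, 0, 0, 0], [1, 0, 0, -0.003, 0, 0, 0], [1, 0, 0, -0.0035, 0, 0, 0], [1, 0, 0, -0.0035, 0, 0, 0]],
])

```text
time_s: 50.2
tool_pos: [489.0, -260.0, 162.3]
eef_rot: [[0.92, 0.393, 0.0], [0.393, -0.92, 0.0], [0.0, -0.0, -1.0]]
wrist_force: [-0.7, -0.2, -0.0]
gripper_width: 0.002
grip_force: 0.0
```

>>> send_rows([
  [[1, 0, 0, -0.0005, 0, 0, 0], [1, 0, 0, -0.001, 0, 0, 0], [1, 0, 0, -0.0015, 0, 0, 0], [1, 0, 0, -0.002, 0, 0, 0], [1, 0, 0, -0.002, 0, 0, 0]],
])

```text
time_s: 50.62
tool_pos: [489.0, -259.9, 160.2]
eef_rot: [[0.92, 0.393, -0.0], [0.393, -0.92, 0.0], [-0.0, -0.0, -1.0]]
wrist_force: [-0.4, -0.7, 0.1]
gripper_width: -0.0
grip_force: 0.0
```

```bash
python3 st.py
```

```text
50.6167 [ 488.98 -259.94  160.18] [-0.4 -0.7  0.1] [ 0.   -0.02  0.02]
```

>>> send_rows([
  [[1, 0, 0, -0.0005, 0, 0, 0], [1, 0, 0, -0.001, 0, 0, 0], [1, 0, 0, -0.0015, 0, 0, 0], [1, 0, 0, -0.002, 0, 0, 0], [1, 0, 0, -0.002, 0, 0, 0]],
])

```text
time_s: 51.03
tool_pos: [489.1, -260.0, 159.0]
eef_rot: [[0.92, 0.393, 0.001], [0.393, -0.92, -0.0], [0.0, 0.001, -1.0]]
wrist_force: [-2.6, 2.0, 9.7]
gripper_width: -0.002
grip_force: 4.8
```

```bash
python3 st.py
```

```text
51.0333 [ 489.1  -260.02  159.02] [-2.6  2.   9.7] [ 0.39  0.56 -0.  ]
```

>>> send_rows([
  [[1, 0, 0, 0.02, 0, 0, 0], [1, 0, 0, 0.05, 0, 0, 0], [0, 0, 0, 0.08, 0, 0, 0], [-1, 0, 0, 0.1, 0, 0, 0], [-1, 0, 0.002, 0.106, 0, 0, 0]],
])

```text
time_s: 51.45
tool_pos: [489.6, -258.6, 267.9]
eef_rot: [[0.92, 0.393, 0.004], [0.393, -0.92, -0.003], [0.002, 0.004, -1.0]]
wrist_force: [-0.2, -0.2, 1.3]
gripper_width: 0.42
grip_force: 0.0
```

>>> send_rows([
  [[-1, 0.001, 0.034, 0, 0, 0, -0.015], [-1, 0.002, 0.068, 0, 0, 0, -0.03], [-1, 0.004, 0.102, 0, 0, 0, -0.046], [-1, 0.006, 0.136, 0, 0, 0, -0.061], [-1, 0.007, 0.17, 0, 0, 0, -0.076]],
])

```text
time_s: 51.87
tool_pos: [495.7, -86.4, 263.6]
eef_rot: [[0.947, 0.321, -0.001], [0.321, -0.947, 0.0], [-0.0, -0.0, -1.0]]
wrist_force: [1.4, 0.5, -0.4]
gripper_width: 0.999
grip_force: 0.0
```

>>> send_rows([
  [[-1, 0.001, 0.034, 0, 0, 0, -0.015], [-1, 0.002, 0.068, 0, 0, 0, -0.03], [-1, 0.004, 0.102, 0, 0, 0, -0.046], [-1, 0.006, 0.136, 0, 0, 0, -0.061], [-1, 0.007, 0.17, 0, 0, 0, -0.076]],
])

```text
time_s: 52.28
tool_pos: [502.6, 83.8, 263.7]
eef_rot: [[0.969, 0.248, -0.0], [0.248, -0.969, 0.0], [-0.0, -0.0, -1.0]]
wrist_force: [0.3, 0.3, 0.6]
gripper_width: 1.004
grip_force: 0.0
```

>>> send_rows([
  [[-1, 0.001, 0.034, 0, 0, 0, -0.015], [-1, 0.002, 0.068, 0, 0, 0, -0.03], [-1, 0.004, 0.102, 0, 0, 0, -0.046], [-1, 0.006, 0.136, 0, 0, 0, -0.061], [-1, 0.007, 0.17, 0, 0, 0, -0.076]],
])

```text
time_s: 52.7
tool_pos: [509.6, 253.8, 263.6]
eef_rot: [[0.985, 0.174, -0.001], [0.174, -0.985, -0.0], [-0.001, 0.0, -1.0]]
wrist_force: [0.2, -0.0, 0.4]
gripper_width: 1.001
grip_force: 0.0
```

>>> send_rows([
  [[-1, 0.001, 0.034, 0, 0, 0, -0.015], [-1, 0.002, 0.068, 0, 0, 0, -0.03], [-1, 0.004, 0.102, 0, 0, 0, -0.046], [-1, 0.006, 0.136, 0, 0, 0, -0.061], [-1, 0.007, 0.17, 0, 0, 0, -0.076]],
])

```text
time_s: 53.12
tool_pos: [516.7, 423.8, 263.4]
eef_rot: [[0.995, 0.099, -0.001], [0.099, -0.995, -0.0], [-0.001, 0.0, -1.0]]
wrist_force: [0.9, -0.5, 0.3]
gripper_width: 1.001
grip_force: 0.0
```

>>> send_rows([
  [[-1, 0, 0, 0, 0, 0, 0], [-1, 0, 0, 0, 0, 0, 0], [-1, 0, 0, 0, 0, 0, 0], [-1, 0, 0, 0, 0, 0, 0], [-1, 0, 0, 0, 0, 0, 0]],
])

```text
time_s: 53.53
tool_pos: [517.2, 421.1, 264.5]
eef_rot: [[0.995, 0.099, 0.0], [0.099, -0.995, 0.0], [0.0, -0.0, -1.0]]
wrist_force: [-0.0, -0.7, -0.3]
gripper_width: 1.002
grip_force: 0.0
```

```bash
python3 st.py
python3 - <<'E'
from h import *
for i in range(2):
  for c in('scene','top'):
    camera(c)
    for n in('lid_round_large','lid_round_large_tab'): print(n,c,[(np.round(p['point'],1).tolist(),round(p['confidence'],2)) for p in pinpoint(n,c)[:1]])
E
```

```text
53.5333 [517.21 421.13 264.48] [-0.  -0.7 -0.3] [-0.01  0.02  0.08]
lid_round_large scene [([517.3, 423.5, 91.1], 0.65)]
lid_round_large_tab scene [([515.3, 424.3, 174.7], 0.94)]
lid_round_large top [([516.2, 421.4, 87.0], 0.51)]
lid_round_large_tab top [([520.2, 420.2, 173.8], 0.63)]
lid_round_large scene [([523.3, 421.7, 92.1], 0.96)]
lid_round_large_tab scene [([516.6, 423.1, 175.0], 0.73)]
lid_round_large top [([517.7, 421.0, 88.1], 0.64)]
lid_round_large_tab top [([516.3, 420.7, 176.3], 0.65)]
```

>>> send_rows([
  [[-1, 0, 0.001, -0.03, 0, 0, 0], [-1, 0, 0.001, -0.06, 0, 0, 0], [-1, 0, 0.001, -0.085, 0, 0, 0], [-1, 0, 0.001, -0.095, 0, 0, 0], [-1, 0, 0.001, -0.1, 0, 0, 0]],
])

```text
time_s: 54.55
tool_pos: [516.5, 422.8, 162.6]
eef_rot: [[0.995, 0.1, -0.002], [0.1, -0.995, -0.001], [-0.002, 0.001, -1.0]]
wrist_force: [0.2, 0.6, 0.4]
gripper_width: 0.998
grip_force: 0.0
```

>>> send_rows([
  [[-1, 0, 0, 0, 0, 0, 0], [-1, 0, 0, 0, 0, 0, 0], [0, 0, 0, 0, 0, 0, 0], [0, 0, 0, 0, 0, 0, 0], [0.3, 0, 0, 0, 0, 0, 0]],
])

```text
time_s: 54.97
tool_pos: [517.3, 423.2, 165.3]
eef_rot: [[0.995, 0.1, 0.001], [0.1, -0.995, 0.001], [0.001, -0.001, -1.0]]
wrist_force: [0.9, -0.8, 0.8]
gripper_width: 0.604
grip_force: 0.0
```

>>> send_rows([
  [[1, 0, 0, 0, 0, 0, 0], [1, 0, 0, 0, 0, 0, 0], [1, 0, 0, 0, 0, 0, 0], [1, 0, 0, 0, 0, 0, 0], [1, 0, 0, 0, 0, 0, 0]],
])

```text
time_s: 55.38
tool_pos: [517.1, 423.1, 164.8]
eef_rot: [[0.995, 0.1, 0.001], [0.1, -0.995, 0.0], [0.001, -0.0, -1.0]]
wrist_force: [-1.1, -0.7, 5.1]
gripper_width: 0.346
grip_force: 41.1
```

>>> send_rows([
  [[1, 0, 0, 0, 0, 0, 0], [1, 0, 0, 0, 0, 0, 0], [1, 0, 0, 0, 0, 0, 0], [1, 0, 0, 0, 0, 0, 0], [1, 0, 0, 0, 0, 0, 0]],
])

```text
time_s: 55.8
tool_pos: [517.2, 423.1, 164.8]
eef_rot: [[0.995, 0.1, 0.001], [0.1, -0.995, 0.0], [0.001, -0.0, -1.0]]
wrist_force: [-1.0, -0.5, 5.7]
gripper_width: 0.346
grip_force: 41.1
```

>>> send_rows([
  [[1, 0, 0, 0.009, 0, 0, 0], [1, 0, 0, 0.018, 0, 0, 0], [1, 0, 0, 0.027, 0, 0, 0], [1, 0, 0, 0.035, 0, 0, 0], [1, 0, 0, 0.035, 0, 0, 0]],
])

```text
time_s: 56.22
tool_pos: [517.6, 423.4, 201.8]
eef_rot: [[0.995, 0.1, 0.003], [0.1, -0.995, 0.002], [0.003, -0.001, -1.0]]
wrist_force: [-0.5, 0.4, -0.6]
gripper_width: 0.34
grip_force: 40.4
```

>>> send_rows([
  [[1, 0, 0, 0, 0, 0, 0], [1, -0.01, -0.001, 0, 0, 0, 0], [1, -0.03, -0.003, 0, 0, 0, 0], [1, -0.05, -0.005, 0, 0, 0, 0], [1, -0.07, -0.007, 0, 0, 0, 0]],
])

```text
time_s: 56.63
tool_pos: [445.4, 415.6, 198.4]
eef_rot: [[0.995, 0.099, -0.001], [0.099, -0.995, -0.001], [-0.001, 0.001, -1.0]]
wrist_force: [-0.3, 0.4, -0.1]
gripper_width: 0.343
grip_force: 40.4
```

>>> send_rows([
  [[1, -0.02, -0.002, 0, 0, 0, 0], [1, -0.04, -0.004, 0, 0, 0, 0], [1, -0.04, -0.004, 0.02, 0, 0, 0], [1, -0.04, -0.004, 0.045, 0, 0, 0], [1, -0.04, -0.004, 0.075, 0, 0, 0]],
])

```text
time_s: 57.05
tool_pos: [405.4, 411.6, 273.7]
eef_rot: [[0.995, 0.1, -0.002], [0.1, -0.995, -0.002], [-0.003, 0.001, -1.0]]
wrist_force: [-0.3, -0.2, -0.4]
gripper_width: 0.339
grip_force: 40.4
```

```bash
python3 st.py
python3 - <<'E'
from fit import *
im=save('top','t20')
print(np.round(fitpot('round_large',495,-115,{'top':im}),2))
for n in('lid_square','pot_square','lid_oblong','lid_round_small'): print(n,[(np.round(p['point'],1).tolist(),round(p['confidence'],2)) for p in pinpoint(n,'top')[:1]])
E
```

```text
57.05 [405.41 411.56 273.66] [-0.3 -0.2 -0.4] [ 0.07 -0.06 -0.01]
[ 4.9496e+02 -1.1498e+02 -9.0000e-02  1.2000e-01]
lid_square [([491.0, -259.3, 55.7], 0.85)]
pot_square [([490.6, -260.6, 15.0], 0.6)]
lid_oblong [([587.9, -366.7, 61.1], 0.83)]
lid_round_small [([474.1, -441.3, 61.3], 0.73)]
```

>>> send_rows([
  [[1, 0.006, -0.035, 0, 0, 0, 0], [1, 0.012, -0.07, 0, 0, 0, 0], [1, 0.018, -0.105, 0, 0, 0, 0], [1, 0.024, -0.141, 0, 0, 0, 0], [1, 0.029, -0.176, 0, 0, 0, 0]],
])

```text
time_s: 57.72
tool_pos: [435.3, 234.3, 272.6]
eef_rot: [[0.995, 0.1, -0.002], [0.1, -0.995, -0.001], [-0.002, 0.001, -1.0]]
wrist_force: [1.0, -0.2, -2.4]
gripper_width: 0.343
grip_force: 40.6
```

>>> send_rows([
  [[1, 0.006, -0.035, 0, 0, 0, 0], [1, 0.012, -0.07, 0, 0, 0, 0], [1, 0.018, -0.105, 0, 0, 0, 0], [1, 0.024, -0.141, 0, 0, 0, 0], [1, 0.029, -0.176, 0, 0, 0, 0]],
])

```text
time_s: 58.13
tool_pos: [464.3, 58.4, 272.8]
eef_rot: [[0.995, 0.1, -0.002], [0.1, -0.995, 0.0], [-0.002, -0.0, -1.0]]
wrist_force: [0.6, -0.0, -1.4]
gripper_width: 0.34
grip_force: 40.6
```

>>> send_rows([
  [[1, 0.006, -0.035, 0, 0, 0, 0], [1, 0.012, -0.07, 0, 0, 0, 0], [1, 0.018, -0.105, 0, 0, 0, 0], [1, 0.024, -0.141, 0, 0, 0, 0], [1, 0.029, -0.176, 0, 0, 0, 0]],
])

```text
time_s: 58.55
tool_pos: [493.4, -117.6, 272.7]
eef_rot: [[0.995, 0.099, -0.002], [0.099, -0.995, 0.001], [-0.002, -0.001, -1.0]]
wrist_force: [0.7, 0.8, -0.8]
gripper_width: 0.343
grip_force: 40.6
```

>>> send_rows([
  [[1, 0, 0, -0.03, 0, 0, 0], [1, 0, 0, -0.06, 0, 0, 0], [1, 0, 0, -0.085, 0, 0, 0], [1, 0, 0, -0.105, 0, 0, 0], [1, 0, 0, -0.115, 0, 0, 0]],
])

```text
time_s: 58.97
tool_pos: [492.2, -115.3, 155.3]
eef_rot: [[0.995, 0.099, -0.005], [0.099, -0.995, 0.002], [-0.005, -0.003, -1.0]]
wrist_force: [-0.3, 0.7, -0.3]
gripper_width: 0.344
grip_force: 40.6
```

>>> send_rows([
  [[1, 0, 0, 0, 0, 0, 0], [1, 0, 0, 0, 0, 0, 0], [1, 0, 0, 0, 0, 0, 0], [1, 0, 0, 0, 0, 0, 0], [1, 0, 0, 0, 0, 0, 0]],
])

```text
time_s: 59.38
tool_pos: [494.4, -116.0, 160.2]
eef_rot: [[0.995, 0.1, 0.001], [0.1, -0.995, -0.0], [0.001, 0.001, -1.0]]
wrist_force: [-1.0, -1.0, -0.8]
gripper_width: 0.342
grip_force: 40.7
```

```bash
python3 st.py
python3 - <<'E'
from h import *
c='scene'; camera(c)
for n in('lid_round_large','pot_round_large'): print(n,c,[(np.round(p['point'],1).tolist(),round(p['confidence'],2)) for p in pinpoint(n,c)[:1]])
E
```

```text
59.3833 [ 494.37 -116.05  160.22] [-1.  -1.  -0.8] [-0.01 -0.03  0.02]
lid_round_large scene [([497.7, -115.5, 87.3], 0.84)]
pot_round_large scene [([492.0, -117.0, 16.5], 0.73)]
```

>>> send_rows([
  [[1, 0, 0.0007, -0.004, 0, 0, 0], [1, 0, 0.0007, -0.009, 0, 0, 0], [1, 0, 0.0007, -0.013, 0, 0, 0], [1, 0, 0.0007, -0.013, 0, 0, 0], [1, 0, 0.0007, -0.013, 0, 0, 0]],
])

```text
time_s: 59.95
tool_pos: [493.8, -115.2, 145.8]
eef_rot: [[0.995, 0.1, -0.001], [0.1, -0.995, 0.0], [-0.001, -0.0, -1.0]]
wrist_force: [0.6, -0.3, -0.7]
gripper_width: 0.344
grip_force: 40.7
```

>>> send_rows([
  [[1, 0, 0, -0.0015, 0, 0, 0], [1, 0, 0, -0.003, 0, 0, 0], [1, 0, 0, -0.0045, 0, 0, 0], [1, 0, 0, -0.006, 0, 0, 0], [1, 0, 0, -0.0065, 0, 0, 0]],
])

```text
time_s: 60.37
tool_pos: [493.9, -115.2, 139.5]
eef_rot: [[0.995, 0.1, -0.0], [0.1, -0.995, 0.0], [-0.0, -0.0, -1.0]]
wrist_force: [0.4, 0.0, -2.0]
gripper_width: 0.34
grip_force: 40.7
```

```bash
python3 st.py
```

```text
60.3667 [ 493.93 -115.23  139.51] [ 0.4  0.  -2. ] [ 0.02  0.04 -0.02]
```

>>> send_rows([
  [[1, 0, 0, -0.0015, 0, 0, 0], [1, 0, 0, -0.003, 0, 0, 0], [1, 0, 0, -0.0045, 0, 0, 0], [1, 0, 0, -0.005, 0, 0, 0], [1, 0, 0, -0.005, 0, 0, 0]],
])

```text
time_s: 60.78
tool_pos: [494.0, -115.2, 134.6]
eef_rot: [[0.995, 0.1, -0.0], [0.1, -0.995, 0.0], [-0.0, -0.0, -1.0]]
wrist_force: [0.2, 0.5, -1.9]
gripper_width: 0.343
grip_force: 40.7
```

>>> send_rows([
  [[1, 0, 0, -0.001, 0, 0, 0], [1, 0, 0, -0.002, 0, 0, 0], [1, 0, 0, -0.0025, 0, 0, 0], [1, 0, 0, -0.003, 0, 0, 0], [1, 0, 0, -0.003, 0, 0, 0]],
])

```text
time_s: 61.2
tool_pos: [494.2, -115.4, 132.2]
eef_rot: [[0.995, 0.1, 0.001], [0.1, -0.995, -0.0], [0.001, 0.0, -1.0]]
wrist_force: [-2.0, -0.6, 5.2]
gripper_width: 0.347
grip_force: 41.2
```

```bash
python3 st.py
```

```text
61.2 [ 494.19 -115.37  132.21] [-2.  -0.6  5.2] [0.13 0.31 0.05]
```

>>> send_rows([
  [[1, 0, 0, 0.0005, 0, 0, 0], [0.3, 0, 0, 0.0005, 0, 0, 0], [-0.2, 0, 0, 0.001, 0, 0, 0], [-0.5, 0, 0, 0.001, 0, 0, 0], [-1, 0, 0, 0.001, 0, 0, 0]],
])

```text
time_s: 61.62
tool_pos: [494.0, -115.2, 132.8]
eef_rot: [[0.995, 0.1, 0.0], [0.1, -0.995, 0.0], [0.0, -0.0, -1.0]]
wrist_force: [0.6, 0.4, 0.9]
gripper_width: 0.766
grip_force: 0.0
```

>>> send_rows([
  [[-1, 0, 0, 0.001, 0, 0, 0], [-1, 0, 0, 0.001, 0, 0, 0], [-1, 0, 0, 0.001, 0, 0, 0], [-1, 0, 0, 0.01, 0, 0, 0], [-1, 0, 0, 0.03, 0, 0, 0]],
])

```text
time_s: 62.03
tool_pos: [493.1, -114.9, 161.6]
eef_rot: [[0.995, 0.1, -0.003], [0.1, -0.995, 0.001], [-0.003, -0.002, -1.0]]
wrist_force: [0.3, -0.2, -0.2]
gripper_width: 0.992
grip_force: 0.0
```

>>> send_rows([
  [[-1, 0, 0, 0.03, 0, 0, 0], [-1, 0, 0, 0.07, 0, 0, 0], [-1, 0, 0, 0.1, 0, 0, 0], [-1, -0.02, 0.035, 0.1, 0, 0, 0], [-1, -0.04, 0.07, 0.1, 0, 0, 0]],
])

```text
time_s: 62.45
tool_pos: [454.2, -45.5, 264.8]
eef_rot: [[0.995, 0.097, 0.003], [0.097, -0.995, -0.001], [0.002, 0.001, -1.0]]
wrist_force: [-0.1, 1.3, -0.2]
gripper_width: 0.995
grip_force: 0.0
```

>>> send_rows([
  [[-1, 0, 0.04, 0, 0, 0, 0], [-1, 0, 0.08, 0, 0, 0, 0], [-1, 0, 0.12, 0, 0, 0, 0], [-1, 0, 0.16, 0, 0, 0, 0], [-1, 0, 0.2, 0, 0, 0, 0]],
])

```text
time_s: 62.87
tool_pos: [453.4, 156.7, 263.8]
eef_rot: [[0.995, 0.1, 0.001], [0.1, -0.995, 0.0], [0.001, -0.0, -1.0]]
wrist_force: [2.0, -1.1, 0.7]
gripper_width: 1.003
grip_force: 0.0
```

>>> send_rows([
  [[-1, -0.02, 0.03, 0, 0, 0, 0], [-1, -0.04, 0.06, 0, 0, 0, 0], [-1, -0.06, 0.09, 0, 0, 0, 0], [-1, -0.06, 0.1, 0, 0, 0, 0], [-1, -0.06, 0.1, 0, 0, 0, 0]],
])

```text
time_s: 63.28
tool_pos: [393.1, 256.8, 263.6]
eef_rot: [[0.995, 0.103, 0.001], [0.103, -0.995, 0.001], [0.001, -0.001, -1.0]]
wrist_force: [-0.1, -0.3, 0.5]
gripper_width: 1.001
grip_force: 0.0
```

```bash
python3 st.py
python3 - <<'E'
from fit import *
im=save('top','t30'); w=wood(im)
T={'round_large':(494.2,-115.3,5.7),'round_small':(478.3,-444.8,5.7),'square':(489.5,-260,23.5),'oblong':(589,-365.8,23.4)}
for n,(x,y,yaw) in T.items():
    u=proj([[x,y,90]],'top')[0].astype(int);r=22;roi=(u[0]-r,u[1]-r,2*r,2*r);m=w[roi[1]:roi[1]+2*r,roi[0]:roi[0]+2*r]
    f=lambda q:np.abs(lidmask(n,q[0],q[1],59,np.radians(yaw),'top',roi)-m).sum()
    q=minimize(f,[x,y],method='Nelder-Mead',options=dict(initial_simplex=[[x,y],[x+8,y],[x,y+8]],xatol=.1,fatol=.1))
    print(n,'lid-expected',(q.x-[x,y]).round(1),q.fun.round(1),m.sum())
    for k in('lid_','pot_'): print('  ',k,[(np.round(p['point'],1).tolist(),round(p['confidence'],2)) for p in pinpoint(k+n,'top')[:2]])
E
```

```text
63.2833 [393.09 256.76 263.56] [-0.1 -0.3  0.5] [ 0.02 -0.    0.06]
round_large lid-expected [-4.9  2.9] 51.7 524.0
   lid_ [([492.4, -116.9, 53.8], 0.9)]
   pot_ [([493.0, -118.0, 15.2], 0.45)]
round_small lid-expected [-3.7  4.2] 101.4 411.0
   lid_ [([476.6, -442.9, 61.3], 0.65)]
   pot_ []
square lid-expected [-4.4  3.3] 137.7 624.0
   lid_ [([488.9, -260.9, 58.4], 0.66), ([523.6, 57.8, 176.0], 0.21)]
   pot_ [([489.3, -261.2, 16.0], 0.53)]
oblong lid-expected [-3.3  2.9] 69.5 520.0
   lid_ [([586.7, -366.3, 58.9], 0.83)]
   pot_ [([585.3, -366.9, 16.7], 0.59), ([490.9, -258.5, 58.7], 0.25)]
```

```bash
python3 -c "
from workcell import *
print(job_done())"
```

```text
the job is handed in; nothing more can be done
None
```

I put all four lids on their matching pots and handed the job in at about 63 s; no verdict was returned. The square lid went on about 2.5 mm high at first, so I lifted it off and reseated it. A touch check then found its tab at seated height, and the final top picture shows all four lids within about 1 mm of where they were placed.

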